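# Set the light and examine the blue-taped sherd

### The arm

A 6-joint arm with a two-finger parallel gripper is mounted at the origin on the work surface. World frame = base frame: x ahead of the robot, y to its left, z up, the work surface at z = 0. Lengths are in m, angles in degrees, forces in N, time in s.
With the tool pointing down it reaches from about 0.35 to 0.875 m from the base axis. Payload 4.2 kg.
Tool frame: the origin (TCP) lies on the centre line of the jaws, within the pads' length; the fingertips stand 19 mm ahead of it and the grasp point (between the pads) is the TCP; z points along the fingers, y is the line along which they close (so a half turn about z gives the same grasp; the last joint's range is limited). The gripper opens to 87 mm and grips with 3 to 60 N. Pads are 19 mm wide; open, the fingers measure 117 mm over their backs; the gripper's body (75 mm by 190 mm) begins 51 mm behind the grasp point.
Start: joints at [-53.537, 22.042, 0.453, 0, -68.411, -14.817], TCP at [0.231, -0.581, 0.242] pointing down, gripper open.
Joint ranges: [-179.83, 179.83], [-69.29, 118.12], [-61.27, 80.66], [-181.25, 117.63], [-171.15, -9.14], [-177.46, 177.46]. Speed limits (degrees/s): [159.86, 159.86, 180, 180, 180, 180].

### API

Orientations are given as a 3x3 rotation matrix whose columns are the frame's x, y, z axes.
In Python, from station import sense, capture, finish_job, search_frame, masks_of gives the robot as it stands.
- The arm moves only by the tool drive_tool, never from a script. Its argument "rows" is a list of rows, each a list of 7 numbers: the opening in per cent of the stroke, from 0 (shut) to 100 (fully open), then the shift along the world's x, y, z in mm, then the turn, a rotation vector about the world's x, y, z in rad. In form: [[fingers, dx, dy, dz, wx, wy, wz], ...]. A call has 1 to 5 rows; each row shifts and turns the commanded pose from where the row before left it; what a row does not reach is not made up. A row lasts 1/12 s, in which the tool goes at most 41.7 mm and 7.16 degrees, less where a joint would pass 70% of its speed; a pose out of reach is approached as far as the arm can. A call is refused whole if a number of a shift passes 41.7 or a number of a turn 0.125, either way. A call with a gripper value outside its range is refused whole. The fingers move at their own pace and stop on an object; the grip force is fixed at half the most. Time passes only in rows, so rows that do not move let the fingers close. It gives the time, the measured TCP pose, the force, the opening and the grip force at its end, in the units of the state.
- sense(): the state, without advancing time (a new reading comes with each control period).
- capture(name): name is "scene" or "top" or "wrist"; returns a dict with "frame" (384x512x3 uint8, red, green, blue), "z_map" (384x512 float32, m along the optical axis (not along the pixel's ray), 0 where there is no reading), "fx", "fy", "cx", "cy" (pixels), "R" (3x3) and "t" (3): a world point X has camera coordinates R X + t; the wrist camera has in their place "T_tool_cam" (4x4, takes a point from camera to tool coordinates, whose origin is the TCP and whose axes are the flange's). Camera axes: x right, y down, z forward; pixel columns grow to the right and rows downward; lengths in m; the calibration is good to about 2 mm. The wrist camera is an equidistant fisheye: a pixel r from the principal point sees the ray r / f radians off the axis. A picture is of the moment at which its call begins: read the wrist's pose just before it.
- finish_job(): hands the job in; it is judged then, once.
Trained networks look in a picture, given as the dict that the camera call returned (one of the last four; its "shot" number tells which), for a name from the list of things; names that differ only in an ending like _2 or _b are one class to them, and where a whole thing is asked for, a point or a joint stands for the part that bears it (a point fixed in the world has none). Each returns a list of dicts, best first, with "p" (0 to 1); they miss things now and then, are a little off and sometimes report something else, mostly with a low value. They report only what shows in the picture. A call takes as long as a camera call.
- search_frame(label, picture): "xy" ([column, row] in pixels, amid what is visible of it).
- masks_of(label, picture): "region" (384x512 bool, what is visible of it) and "xy" ([column, row] in pixels, amid what is visible of it).
The state is a dict: "time_s": time; "joints": joint angles; "joint_velocities": joint speeds; "effort": joint torques, N m; "tcp_pos": TCP position; "ee_rot": TCP orientation; "wrist_force": force on the tool from outside, world axes, zero at the start; "moment": the same for the moment, N m; "gripper_width": opening from 0.0 (shut) to 1.0 (fully open); "gripper_force": force on a finger pad.
Only numpy, scipy, OpenCV 4.12 (cv2) and the standard library are available. Lean on these libraries where they do the work, as an engineer would, in place of code of your own. Each camera call takes 0.05 s, during which the arm holds its last target. There are 200 camera calls.

### The job

Turn the console's dial until its white pointer stands at the red index mark and let go of it. Then take the hand microscope off its charging pad, hold it square to the middle of the blue tape with its nose about 40 mm off, still for a good second, and stand it gently back upright near the middle of the pad. Touch neither sherd nor easel, and do not disturb anything else on the table.

Things in the scene. Friction and masses are not known exactly. Their poses are not given: they have to be found in the camera images.
- dial (a joint): the dial's angle (rad): 0 when its pointer points straight up the sloping face, growing clockwise as seen facing the dial; turns freely from -2.4 to 2.4 with light friction and stays where it is left
- console: grey light console fixed to the table, 139 mm deep, 190 mm wide, 35 mm high in front and 115 mm at the back; its black sloping face, tilted 30 degrees, looks up and towards the robot and has the dial in its middle; origin: centre of its underside; x: from its front to its back
- dial_grip (a point): grip point of the dial, on its axis, 30 mm above the dial's underside. A black disc 64 mm across, 8 mm thick, carries a grey grip bar 14 mm wide, 58 mm long; the bar's top is 8 mm above this point, the disc's top 22 mm below it. x: along the bar towards the pointer end; z: along the axis, out of the face
- dial_pointer (a point): end of the dial's pointer (white line on the bar), 34 mm from the axis along the bar, level with the dial's underside; axes as dial_grip
- index_mark (a point): middle of the inner part of the red mark on the silver ring round the dial, 34 mm from the axis, level with the dial's underside; the red mark is 16 degrees wide; x: from the axis out through the mark; z: along the axis, out of the face. Coincides with dial_pointer when the dial is set exactly
- scope: cordless hand microscope, a white upright cylinder with an orange band and a blue spot on top, 36 mm thick above 28 mm, clear nose 40 mm thick and aluminium foot ring 44 mm across at the bottom, 132 mm tall, 0.18 kg; starts standing on its nose on the charging pad. Origin: centre of the nose's underside; z: from the nose up through the body, so it looks along -z
- scope_grip (a point): point on the microscope's axis, 100 mm above its nose, a good height to grip; axes as scope
- scope_focus (a point): point on the microscope's axis 40 mm in front of (below) its nose, where it is in focus; axes as scope
- dock: black round charging pad fixed to the table, 96 mm across (90 mm at its flat top), 12 mm high; origin: centre of its underside
- blue_tape (a point): middle of the blue tape (28 x 42 mm) on a sherd of ochre pottery fixed to a sloping plywood easel; z: straight out of the tape, tilted 30 degrees from vertical towards the easel's front
- easel_blue: the fixed plywood easel carrying the sherd with blue tape: 113 mm deep, 130 mm wide, 20 mm high in front and 85 mm at the back, its slope facing the robot; origin: centre of its underside; the sherd (about 120 mm across, 10 mm thick) lies on the slope
- easel_white: a like easel whose brown sherd carries white tape; not to be examined; origin: centre of its underside
- loose_sherd0: loose brown pottery fragment lying flat, about 68 x 52 x 11 mm; a bystander; origin: centre of its underside
- loose_sherd1: loose ochre pottery fragment lying flat, about 60 x 48 x 11 mm; a bystander; origin: centre of its underside
- loose_sherd2: loose dark brown pottery fragment lying flat, about 52 x 40 x 11 mm; a bystander; origin: centre of its underside
- loose_sherd3: loose dark brown pottery fragment lying flat, about 60 x 48 x 11 mm; a bystander; origin: centre of its underside
- brush: wooden-handled brush lying flat, 190 mm long; a bystander; origin: centre of its underside, axis along x from the handle
- tape_roll: roll of blue tape lying flat, 72 mm across, 22 mm high; a bystander; origin: centre of its underside
- glue: amber glass jar, 48 mm across, 90 mm tall; a bystander; origin: centre of its underside

How it is judged:
By the outcome, as a careful person would: the job done as asked, in the order asked, and still so for the second after the job is handed in, with the robot touching nothing.
It also fails if it takes over 58 s, if anything falls off the work surface, if the arm or the gripper's body presses on something with over 40 N, if the wrist force passes 120 N, or if a joint passes its speed limit or range.

## Working session

There is one attempt and no reset: what is moved stays moved. The work goes in short steps, Python scripts to look and compute and a tool call to move; the robot and the scene stay as the last step left them, time stands still between calls to the robot, and variables do not carry over. Pictures are saved under pics/ and viewed, at most 10 in all, crops included, and the job is handed in when it is done.

Besides the shell and the picture viewer there is one more tool, called after ">>>" as name(argument=value, ...), one argument or row to a line, values as JSON. drive_tool: Moves the arm, as the interface text tells. Its arguments: {"type":"object","properties":{"rows":{"type":"array"}},"required":["rows"]}

```bash
mkdir -p pics; cat > h.py <<'E'
import numpy as np, cv2
from station import *
def world(p,uv,z=None):
    u,v=uv; 
    if z is None:
        w=p["z_map"][int(v)-2:int(v)+3,int(u)-2:int(u)+3]; z=np.median(w[w>0])
    c=np.array([(u-p["cx"])/p["fx"]*z,(v-p["cy"])/p["fy"]*z,z])
    return np.array(p["R"]).T@(c-np.array(p["t"]))
def cloud(p,m):
    v,u=np.nonzero(m&(p["z_map"]>0)); z=p["z_map"][v,u]
    c=np.stack([(u-p["cx"])/p["fx"]*z,(v-p["cy"])/p["fy"]*z,z],1)
    return (c-np.array(p["t"]).ravel())@np.array(p["R"])
E
python3 - <<'E'
from h import *
np.set_printoptions(precision=4,suppress=True)
s=sense();print(s["time_s"],s["tcp_pos"],s["ee_rot"])
P={n:capture(n) for n in("scene","top")}
for n,p in P.items():
    cv2.imwrite(f"pics/{n}0.png",p["frame"][:,:,::-1])
    print(n,p["fx"],np.array(p["R"]),p["t"])
    for l in["dial","index_mark","console","scope","dock","blue_tape","easel_blue","easel_white","glue","brush","tape_roll","loose_sherd0","loose_sherd1","loose_sherd2","loose_sherd3"]:
        for r in search_frame(l,p)[:2]:
            try: print(l,round(r["p"],2),r["xy"],world(p,r["xy"]))
            except Exception as e: print(l,r,e)
E
```

```text
0.0 [ 0.2304 -0.5804  0.2404] [[-0.9295 -0.3687 -0.0009]
 [-0.3687  0.9295  0.0021]
 [ 0.0001  0.0022 -1.    ]]
scene 369.12827544661 [[ 0.5355  0.8445  0.002 ]
 [ 0.4742 -0.2987 -0.8282]
 [-0.6988  0.4444 -0.5605]] [-0.3294 -0.2168  1.6733]
dial 0.6 [267.4, 206.3] [0.6693 0.0035 0.0645]
dial 0.5 [294.9, 158.0] [0.5042 0.2358 0.0935]
index_mark 0.62 [299.1, 164.3] [0.5435 0.2255 0.0887]
console 0.6 [301.1, 171.1] [0.6066 0.184  0.1051]
scope 0.85 [230.5, 173.2] [ 0.4476 -0.0069  0.0767]
scope 0.32 [171.5, 197.1] [ 0.3809 -0.2114  0.0096]
dock 0.53 [236.3, 190.7] [0.4674 0.0033 0.0092]
blue_tape 0.68 [175.7, 219.5] [ 0.5824 -0.2694  0.0683]
blue_tape 0.29 [227.7, 170.9] [ 0.4415 -0.0145  0.0856]
easel_blue 0.67 [180.6, 226.1] [ 0.6261 -0.2713  0.0739]
easel_white 0.6 [265.3, 203.1] [ 0.664  -0.0011  0.0755]
easel_white 0.37 [237.1, 189.7] [0.4633 0.0089 0.0093]
glue 0.17 [122.4, 223.3] [ 0.4336 -0.3992  0.0078]
brush 0.92 [245.2, 246.0] [ 0.7468 -0.1256  0.0186]
loose_sherd0 0.56 [178.2, 200.7] [ 0.4071 -0.1975  0.0045]
loose_sherd0 0.54 [260.2, 173.5] [0.4096 0.1439 0.0072]
loose_she
[... 1160 characters left out ...]
 [104.6, 262.4] [0.3675 0.4333 0.0004]
glue 0.52 [229.1, 113.2] [0.7646 0.0801 0.0891]
brush 0.98 [305.6, 129.3] [ 0.7345 -0.1295  0.0196]
brush 0.59 [227.3, 114.1] [0.7621 0.0847 0.0898]
tape_roll 0.69 [101.5, 256.4] [0.3846 0.4408 0.0039]
loose_sherd0 0.69 [211.4, 158.9] [0.6543 0.1342 0.0102]
loose_sherd0 0.66 [403.3, 238.2] [ 0.4293 -0.3989  0.0121]
loose_sherd1 0.69 [211.4, 158.9] [0.6543 0.1342 0.0102]
loose_sherd1 0.66 [403.3, 238.2] [ 0.4293 -0.3989  0.0121]
loose_sherd2 0.69 [211.4, 158.9] [0.6543 0.1342 0.0102]
loose_sherd2 0.66 [403.3, 238.2] [ 0.4293 -0.3989  0.0121]
loose_sherd3 0.69 [211.4, 158.9] [0.6543 0.1342 0.0102]
loose_sherd3 0.66 [403.3, 238.2] [ 0.4293 -0.3989  0.0121]
```

```bash
python3 - <<'E'
import cv2,numpy as np
a=cv2.imread("pics/top0.png");b=cv2.imread("pics/scene0.png")
cv2.imwrite("pics/a1.png",cv2.resize(a[80:320,60:440],None,fx=2.1,fy=2.1,interpolation=cv2.INTER_CUBIC))
cv2.imwrite("pics/b1.png",cv2.resize(b[110:290,90:370],None,fx=2.8,fy=2.8,interpolation=cv2.INTER_CUBIC))
E
```

```text
(no output)
```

View pics/a1.png

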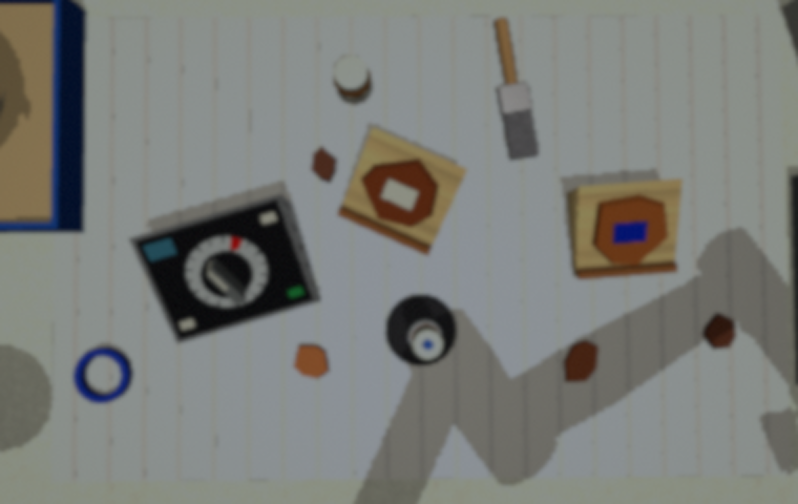

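View pics/b1.png

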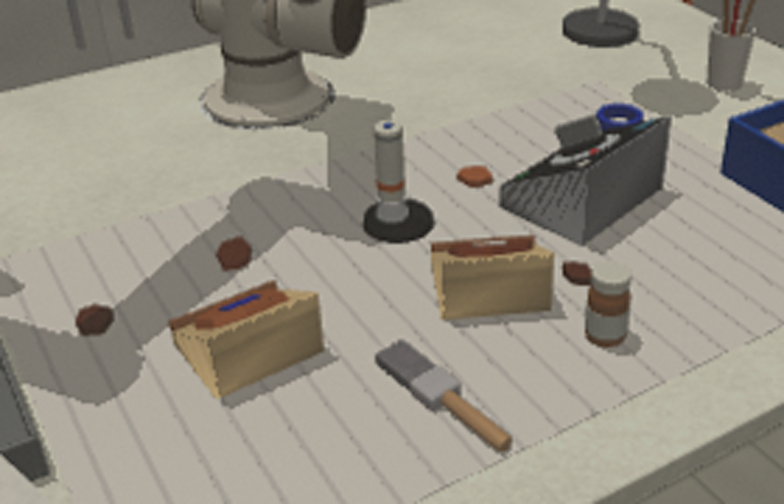

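The top view shows the console with its dial bar near crop (226,280) and the red mark at (236,243). The scope stands on the pad at (428,342), and the blue tape is at (630,232) on the right easel. The scene view agrees. Next I fit the planes.

```bash
cat >> h.py <<'E'
def plane(X,it=300,tol=.003):
    r=np.random.default_rng(0);b=None
    for _ in range(it):
        a=X[r.choice(len(X),3,False)];n=np.cross(a[1]-a[0],a[2]-a[0]);l=np.linalg.norm(n)
        if l<1e-9: continue
        i=abs((X-a[0])@(n/l))<tol
        if b is None or i.sum()>b.sum(): b=i
    Y=X[b];c=Y.mean(0);n=np.linalg.svd(Y-c,full_matrices=False)[2][2];n*=np.sign(n[2])
    return c,n,b.mean(),b
E
python3 - <<'E'
from h import *
np.set_printoptions(precision=4,suppress=True)
for nm in("top","scene"):
    p=capture(nm)
    print(nm)
    for l in["console","dial","easel_blue","blue_tape","scope","dock","index_mark"]:
        for r in masks_of(l,p)[:1]:
            X=cloud(p,r["region"])
            if len(X)<10: print(l,len(X)); continue
            c,n,f,b=plane(X)
            print(l,round(r["p"],2),r["xy"],len(X),"c",c,"n",n,round(f,2),"med",np.median(X,0),"lo",np.percentile(X,3,0),"hi",np.percentile(X,97,0))
    # blue colour
    hsv=cv2.cvtColor(p["frame"],cv2.COLOR_RGB2HSV)
    bl=cv2.inRange(hsv,(112,150,60),(128,255,255))
    rd=cv2.inRange(hsv,(0,170,80),(4,255,255))|cv2.inRange(hsv,(174,170,80),(180,255,255))
    for k,m in(("blue",bl),("red",rd)):
        n,lab,st,ce=cv2.connectedComponentsWithStats(m)
        for i in range(1,n):
            if st[i,4]>5:
                X=cloud(p,lab==i); print(k,ce[i],st[i,4],np.median(X,0))
E
```

```text
top
console 0.93 [168.0, 208.1] 4112 c [0.5189 0.2427 0.0785] n [-0.4813 -0.1397  0.8654] 0.73 med [0.52   0.2373 0.0835] lo [0.4446 0.1492 0.0347] hi [0.591  0.3324 0.1142]
dial 0.98 [168.9, 210.4] 435 c [0.5168 0.2374 0.0893] n [-0.4785 -0.1386  0.8671] 0.52 med [0.5123 0.2362 0.0962] lo [0.4867 0.2134 0.0766] hi [0.5379 0.2668 0.1229]
easel_blue 0.97 [360.7, 188.7] 2199 c [ 0.5574 -0.2671  0.0587] n [-0.4863 -0.015   0.8737] 0.4 med [ 0.5673 -0.2606  0.0595] lo [ 0.5114 -0.3268  0.0248] hi [ 0.6191 -0.201   0.0836]
blue_tape 0.71 [360.1, 185.9] 909 c [ 0.5654 -0.2667  0.0633] n [-0.4887 -0.026   0.8721] 0.82 med [ 0.5673 -0.2658  0.0641] lo [ 0.5278 -0.3078  0.0414] hi [ 0.6009 -0.225   0.0814]
scope 0.8 [262.6, 240.9] 230 c [ 0.4292 -0.0048  0.144 ] n [0.0029 0.0494 0.9988] 0.58 med [ 0.4346 -0.0044  0.1426] lo [ 0.4151 -0.0214  0.0165] hi [0.4481 0.0117 0.1473]
dock 0.93 [257.6, 233.4] 610 c [0.4436 0.0034 0.0122] n [0.0052 0.005  1.    ] 0.75 med [0.4491 0.0082 0.012 ] lo [ 0.397  -0.0417  0.0043] hi [0.4798 0.0388 0.0165]
blue [86.  98.5] 8 [0.8051 0.4537 0.0903]
blue [359.657
[... 1149 characters left out ...]
 lo [0.505  0.2088 0.0656] hi [0.5591 0.2748 0.1019]
blue [371.4 145.9] 20 [0.5784 0.5615 0.0872]
blue [305.1429 151.1429] 7 [0.3753 0.3925 0.0205]
blue [316.875 151.25 ] 8 [0.4083 0.4367 0.0209]
blue [356.6154 154.7692] 13 [0.6043 0.4548 0.0894]
blue [442.1667 156.9667] 30 [0.7713 0.745  0.0731]
blue [450.1364 161.7727] 22 [0.8123 0.7439 0.0695]
blue [457.1818 165.    ] 11 [0.8377 0.7449 0.0694]
blue [461.8333 162.8333] 6 [0.8512 0.742  0.0861]
blue [388.1579 173.2632] 19 [0.7587 0.4524 0.0876]
blue [440.5574 183.8301] 418 [0.8704 0.6092 0.054 ]
blue [459.8333 180.1667] 6 [0.8711 0.7304 0.0249]
blue [403.    181.625] 8 [0.8241 0.4515 0.0887]
blue [408.7143 184.8571] 7 [0.8477 0.4522 0.0877]
```

>>> drive_tool(
  rows=[
    [100, 20, 36, 0, 0, 0, 0],
    [100, 20, 36, 0, 0, 0, 0],
    [100, 20, 36, 0, 0, 0, 0],
    [100, 20, 36, 0, 0, 0, 0],
    [100, 20, 36, 0, 0, 0, 0],
  ],
)

```text
time_s: 2.82
tcp_pos: [0.331, -0.3993, 0.2417]
ee_rot: [[-0.93, -0.368, 0.0], [-0.368, 0.93, -0.0], [-0.0, -0.0, -1.0]]
wrist_force: [1.7, 0.4, -0.0]
gripper_width: 0.999
gripper_force: 0.0
```

>>> drive_tool(
  rows=[
    [100, 15, 38, 0, 0, 0, 0],
    [100, 15, 38, 0, 0, 0, 0],
    [100, 15, 38, 0, 0, 0, 0],
    [100, 15, 38, 0, 0, 0, 0],
    [100, 15, 38, 0, 0, 0, 0],
  ],
)

```text
time_s: 3.23
tcp_pos: [0.4059, -0.209, 0.242]
ee_rot: [[-0.929, -0.369, 0.001], [-0.369, 0.929, -0.0], [-0.001, -0.001, -1.0]]
wrist_force: [0.5, 0.2, 0.6]
gripper_width: 1.002
gripper_force: 0.0
```

>>> drive_tool(
  rows=[
    [100, 5, 40, 0, 0, 0, 0],
    [100, 5, 40, 0, 0, 0, 0],
    [100, 5, 40, 0, 0, 0, 0],
    [100, 5, 40, 0, 0, 0, 0],
    [100, 5, 40, 0, 0, 0, 0],
  ],
)

```text
time_s: 3.65
tcp_pos: [0.4304, -0.0089, 0.2421]
ee_rot: [[-0.929, -0.369, 0.001], [-0.369, 0.929, 0.0], [-0.001, -0.0, -1.0]]
wrist_force: [1.3, -1.4, -0.7]
gripper_width: 1.0
gripper_force: 0.0
```

>>> drive_tool(
  rows=[
    [100, 0, 40, 0, 0.03, -0.1, 0],
    [100, 0, 40, 0, 0.03, -0.1, 0],
    [100, 0, 40, 0, 0.03, -0.1, 0],
    [100, 0, 40, 0, 0.03, -0.1, 0],
    [100, 0, 30, 0, 0.027, -0.1, 0],
  ],
)

```text
time_s: 4.07
tcp_pos: [0.4348, 0.1501, 0.2437]
ee_rot: [[-0.835, -0.353, 0.422], [-0.339, 0.934, 0.109], [-0.433, -0.052, -0.9]]
wrist_force: [0.9, -1.6, 0.2]
gripper_width: 1.0
gripper_force: 0.0
```

```bash
cat >> h.py <<'E'
np.set_printoptions(precision=4,suppress=True)
def wcap():
    s=sense();p=capture("wrist");T=np.eye(4);T[:3,:3]=s["ee_rot"];T[:3,3]=s["tcp_pos"];p["W"]=T@np.array(p["T_tool_cam"]);return s,p
def wray(p,uv):
    uv=np.atleast_2d(uv).astype(float);d=uv-[p["cx"],p["cy"]];d/=[p["fx"],p["fy"]];r=np.linalg.norm(d,axis=1,keepdims=True)+1e-12
    return np.hstack([np.sin(r)*d/r,np.cos(r)])@p["W"][:3,:3].T
def wplane(p,uv,c,n):
    R=wray(p,uv);o=p["W"][:3,3];t=((c-o)@n)/(R@n);return o+R*t[:,None]
def wworld(p,uv,k=2):
    u,v=map(int,uv);w=p["z_map"][v-k:v+k+1,u-k:u+k+1];z=np.median(w[w>0]);R=wray(p,uv)
    f=p["W"][:3,2];return p["W"][:3,3]+R[0]*z/(R[0]@f)
E
python3 - <<'E'
from h import *
s,p=wcap();print(s["time_s"],s["tcp_pos"],s["ee_rot"],s["joints"],p["T_tool_cam"],p["fx"],p["cx"],p["cy"])
for l in("dial","index_mark","dial_pointer","scope","dock"):
    for r in search_frame(l,p)[:2]: print(l,round(r["p"],2),r["xy"],wworld(p,r["xy"]))
f=p["frame"][:,:,::-1];cv2.imwrite("pics/w1.png",cv2.resize(f,(800,600),interpolation=cv2.INTER_CUBIC));np.save("w1.npy",f)
E
```

```text
4.0667 [0.4348 0.1501 0.2437] [[-0.8354 -0.3526  0.4217]
 [-0.3391  0.9344  0.1095]
 [-0.4326 -0.0515 -0.9001]] [  45.8148   -6.4981  -47.1571   27.1872  -29.6587 -135.9161] [[-0.0001 -0.9604 -0.2785  0.0763]
 [ 1.     -0.0002  0.0006  0.0002]
 [-0.0006 -0.2785  0.9604 -0.143 ]
 [ 0.      0.      0.      1.    ]] 297.3186396354542 259.24186286772766 189.16245743772762
dial 0.63 [317.0, 195.9] [0.4924 0.2305 0.1093]
index_mark 0.71 [298.5, 175.6] [0.5043 0.2164 0.0687]
index_mark 0.3 [140.5, 178.0] [0.5996 0.0303 0.0544]
dial_pointer 0.79 [317.7, 194.1] [0.4908 0.2306 0.1081]
scope 0.87 [117.0, 62.9] [0.4168 0.009  0.1155]
scope 0.18 [453.7, 125.0] [0.3721 0.3927 0.0218]
dock 0.61 [165.8, 43.5] [0.4249 0.0208 0.013 ]
dock 0.22 [319.4, 194.6] [0.4905 0.2324 0.1084]
```

View pics/w1.png

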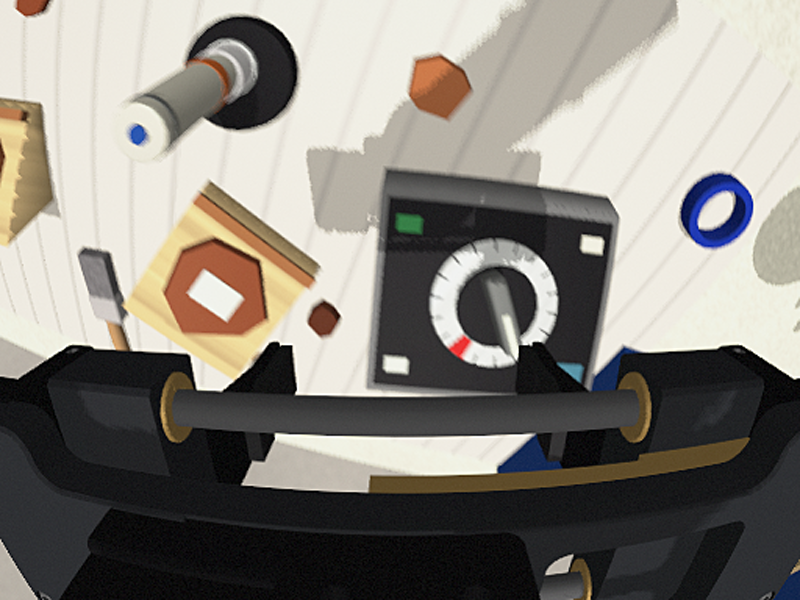

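The wrist view shows the dial centre at about (494,303), its white pointer running to about (512,345) and partly behind a finger, and the red mark at (459,346). I'll shift so the dial sits between the fingers.

>>> drive_tool(
  rows=[
    [100, -8, 20, 15, 0, 0, 0],
    [100, -8, 20, 15, 0, 0, 0],
    [100, -8, 15, 10, 0, 0, 0],
    [100, 0, 0, 0, 0, 0, 0],
    [100, 0, 0, 0, 0, 0, 0],
  ],
)

```text
time_s: 4.78
tcp_pos: [0.4121, 0.2021, 0.2833]
ee_rot: [[-0.839, -0.348, 0.418], [-0.336, 0.936, 0.105], [-0.428, -0.052, -0.902]]
wrist_force: [-0.7, -0.7, -1.2]
gripper_width: 1.001
gripper_force: 0.0
```

```bash
python3 - <<'E'
from h import *
s,p=wcap();print(s["time_s"],s["tcp_pos"],s["ee_rot"],s["joints"])
n=np.array([-.481,-.140,.8654]);c0=np.array([.5189,.2427,.0785])
z=p["z_map"];vv,uu=np.nonzero(z>0);R=wray(p,np.stack([uu,vv],1));X=p["W"][:3,3]+R*(z[vv,uu]/(R@p["W"][:3,2]))[:,None]
# console face refit
near=(np.linalg.norm(X-c0,axis=1)<.1)&(abs((X-c0)@n)<.012)
c,nn,f,b=plane(X[near],tol=.002);print("face",c,nn,f)
u=np.array([0,0,1])-nn*nn[2];u/=np.linalg.norm(u);r=np.cross(u,nn) # up slope, right as seen facing
H=(X-c)@np.stack([r,u,nn],1)
np.savez("d.npz",c=c,n=nn,u=u,r=r)
fr=p["frame"][vv,uu].astype(int)
# ring: bright low-sat near plane
hsv=cv2.cvtColor(p["frame"],cv2.COLOR_RGB2HSV)[vv,uu]
ins=(np.hypot(H[:,0],H[:,1])<.08)
red=ins&(hsv[:,1]>150)&((hsv[:,0]<6)|(hsv[:,0]>172))&(hsv[:,2]>90)&(abs(H[:,2])<.01)
print("red",red.sum(),np.median(H[red],0))
top=ins&(H[:,2]>.025)&(H[:,2]<.05);print("bar",top.sum(),np.median(H[top],0))
q=H[top&(H[:,2]>np.percentile(H[top,2],60))];m=q.mean(0);w,V=np.linalg.eigh(np.cov(q[:,:2].T));print("bar centre",m,"dir",V[:,1],np.sqrt(w)*3.46)
disc=ins&(H[:,2]>.005)&(H[:,2]<.013);print("disc",disc.sum(),np.median(H[disc],0))
bright=ins&(hsv[:,1]<60)&(hsv[:,2]>150)&(abs(H[:,2])<.008)&(np.hypot(H[:,0],H[:,1])<.06)
pts=H[bright,:2];hull=cv2.convexHull(pts.astype(np.float32));print("ring",len(pts),cv2.minEnclosingCircle(hull),pts.min(0),pts.max(0))
f=p["frame"][:,:,::-1]
cc=search_frame("dial",p)[0];print(cc);x,y=map(int,cc["xy"])
x0,y0=max(0,x-70),max(0,y-60)
cv2.imwrite("pics/w2.png",cv2.resize(f[y0:y0+120,x0:x0+140],None,fx=5,fy=5,interpolation=cv2.INTER_CUBIC));print(x0,y0)
E
```

```text
4.7833 [0.4121 0.2021 0.2833] [[-0.8389 -0.3481  0.4183]
 [-0.336   0.936   0.105 ]
 [-0.4281 -0.0525 -0.9022]] [  55.433    -8.3961  -42.4663   26.7213  -39.3157 -142.7345]
face [0.5139 0.242  0.0754] [-0.4813 -0.1398  0.8653] 0.8085106382978723
red 97 [0.0218 0.0373 0.0024]
bar 587 [-0.0015  0.0015  0.0411]
bar centre [-0.0026  0.0039  0.042 ] dir [-0.3826  0.9239] [0.0098 0.054 ]
disc 1364 [-0.0022  0.001   0.0112]
ring 2293 ((-0.0014268640661612153, 0.0023877534549683332), 0.050366394221782684) [-0.0506 -0.0474] [0.0483 0.0517]
{'xy': [270.2, 172.6], 'p': 0.59}
200 112
```

View pics/w2.png

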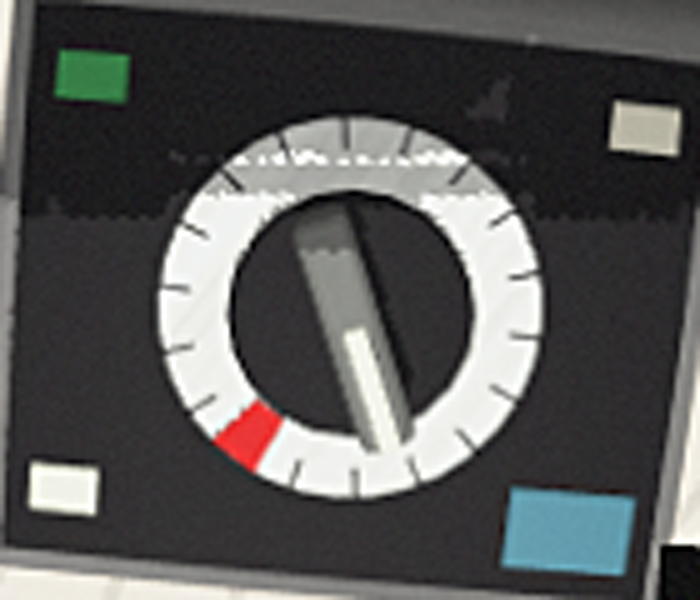

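Clear view: bar from (330,220) to (395,440), white pointer at the lower end, red mark at (248,437). Pointer is at about −22.5° and the mark at +33.6°, so I need +56° clockwise. J6 is near its limit that way, so I'll check the direction.

```bash
cat > go.py <<'E'
from h import *
from scipy.spatial.transform import Rotation as Ro
d=np.load("d.npz");c,n,u,r=d["c"],d["n"],d["u"],d["r"]
def go(h,ang,ce=(-.0018,.0028)):
    s=sense();a=np.radians(ang);x=np.sin(a)*r+np.cos(a)*u;z=-n;T=np.stack([x,np.cross(z,x),z],1)
    R=np.array(s["ee_rot"]);t=c+ce[0]*r+ce[1]*u+h*n
    # tilt first then spin about n
    zc=R[:,2];ax=np.cross(zc,z);tl=ax/ (np.linalg.norm(ax)+1e-12)*np.arcsin(min(1,np.linalg.norm(ax)))
    R2=Ro.from_rotvec(tl).as_matrix()@R
    cur=np.degrees(np.arctan2(R2[:,0]@r,R2[:,0]@u))
    print("t",s["time_s"],"dmm",(t-s["tcp_pos"])*1e3,"tilt",tl,"cur",cur,"spin deg about -n",(ang-cur+180)%360-180,"joints",s["joints"],"n",n,"w",s["gripper_width"],s["wrist_force"])
E
python3 -c "
from go import *
go(.12,-22.5)"
```

```text
t 4.8833 dmm [  46.2421   26.926  -101.2278] tilt [ 0.0378 -0.0739  0.0091] cur 174.8985260416138 spin deg about -n 162.60147395838624 joints [  55.3601   -8.3728  -42.62     26.7314  -39.3093 -142.7555] n [-0.4813 -0.1398  0.8653] w 1.0027058729140221 [ 0.0312 -0.0463 -0.3803]
```

>>> drive_tool(
  rows=[
    [100, 10, 6, -15, 0.019, -0.037, 0.005],
    [100, 10, 6, -15, 0.019, -0.037, 0.004],
    [100, 10, 6, -15, -0.058, -0.017, 0.104],
    [100, 8, 5, -15, -0.058, -0.017, 0.104],
    [100, 8, 4, -15, -0.058, -0.017, 0.104],
  ],
)

```text
time_s: 5.3
tcp_pos: [0.4577, 0.2282, 0.2059]
ee_rot: [[-0.623, -0.617, 0.481], [-0.64, 0.756, 0.141], [-0.45, -0.22, -0.866]]
wrist_force: [1.3, 0.3, 1.4]
gripper_width: 1.001
gripper_force: 0.0
```

```bash
python3 -c "
from go import *
go(.12,-22.5)"
```

```text
t 5.3 dmm [  0.2774  -0.5393 -25.2412] tilt [-0.0007 -0.0007 -0.0005] cur 153.86631842414656 spin deg about -n -176.36631842414656 joints [  41.4682    1.0141  -55.1584   63.6691  -13.742  -149.0934] n [-0.4813 -0.1398  0.8653] w 1.0012949823014954 [1.2705 0.2775 1.3904]
```

J5 is nearing its limit and the wrist's singularity, so I'll fit a kinematic model before going on.

```bash
cat > kin.py <<'E'
from h import *
from scipy.spatial.transform import Rotation as Ro
from scipy.optimize import least_squares
import itertools
D=[([-53.537,22.042,.453,0,-68.411,-14.817],[.231,-.581,.242],[[-.9295,-.3687,-.0009],[-.3687,.9295,.0021],[.0001,.0022,-1]]),
([45.8148,-6.4981,-47.1571,27.1872,-29.6587,-135.9161],[.4348,.1501,.2437],[[-.8354,-.3526,.4217],[-.3391,.9344,.1095],[-.4326,-.0515,-.9001]]),
([55.3601,-8.3728,-42.62,26.7314,-39.3093,-142.7555],[.4121,.2021,.2833],[[-.8389,-.3481,.4183],[-.336,.936,.105],[-.4281,-.0525,-.9022]]),
([41.4682,1.0141,-55.1584,63.6691,-13.742,-149.0934],[.4577,.2282,.2059],[[-.623,-.617,.481],[-.64,.756,.141],[-.45,-.22,-.866]])]
lo=np.array([-179.83,-69.29,-61.27,-181.25,-171.15,-9.14*0-177.46]);hi=np.array([179.83,118.12,80.66,117.63,-9.14,177.46])
def fk(q,p,s4,s6,B):
    q=np.radians(q);h,L2,L3,o,L6,a=p
    A=Ro.from_rotvec([0,0,q[0]]).as_matrix()
    P=np.array([0,0,h])+L2*np.array([np.sin(q[1]),0,np.cos(q[1])])
    F=Ro.from_rotvec([0,-(q[2]-q[1]),0]).as_matrix()   # x forward along forearm
    P=P+F@[L3,0,a]
    W=F@Ro.from_rotvec([s4*q[3],0,0]).as_matrix()@Ro.from_rotvec([0,-q[4],0]).as_matrix()
    P=P+W@[L6,o,0]
    R=W@Ro.from_rotvec([s6*q[5],0,0]).as_matrix()@B
    return A@P,A@R
def fit(verbose=False):
    best=None
    for s4,s6 in itertools.product((1,-1),(1,-1)):
        f0=[fk(q,[.2,.5,.5,.1,.3,0],s4,s6,np.eye(3))[1] for q,_,_ in D]
        M=sum(f.T@np.array(R) for f,(_,_,R) in zip(f0,D));U,_,V=np.linalg.svd(M);B=U@np.diag([1,1,np.linalg.det(U@V)])@V
        er=max(np.abs(f@B-np.array(R)).max() for f,(_,_,R) in zip(f0,D))
        if best is None or er<best[0]: best=(er,s4,s6,B)
    er,s4,s6,B=best
    g=lambda p:np.concatenate([fk(q,p,s4,s6,B)[0]-x for q,x,_ in D])
    o=min((least_squares(g,[.25,.5,.5,sg*.15,.3,0]) for sg in(1,-1)),key=lambda o:o.cost)
    if verbose: print("rot err",er,s4,s6,"p",o.x,"res",np.abs(o.fun).max())
    return o.x,s4,s6,B
M=fit(__name__=="__main__")
def ik(x,R,n=60,seed=0,near=None):
    rg=np.random.default_rng(seed);S=[]
    def g(q):
        P,Q=fk(q,*M);return np.concatenate([(P-x)*5,(Q-R).ravel()])
    st=[near] if near is not None else [lo+(hi-lo)*rg.random(6) for _ in range(n)]
    for q0 in st:
        o=least_squares(g,np.clip(q0,lo+.1,hi-.1),bounds=(lo,hi),x_scale=50)
        if o.cost<1e-6 and not any(np.abs(o.x-s).max()<2 for s in S): S.append(o.x)
    return S
E
python3 kin.py
cat > a.py <<'E'
from kin import *
d=np.load("d.npz");c,n,u,r=d["c"],d["n"],d["u"],d["r"]
for h in(.12,.036):
  for ang in(-22.5,33.6,157.5,213.6):
    a=np.radians(ang);X=np.sin(a)*r+np.cos(a)*u;z=-n
    print(h,ang);[print("   ",q.round(1)) for q in ik(c-.0018*r+.0028*u+h*n,np.stack([X,np.cross(z,X),z],1),40)]
E
timeout 300 python3 a.py
```

```text
rot err 0.0015912488275894865 -1 -1 p [ 0.1638  0.5633  0.4231 -0.1596  0.2873 -0.0007] res 0.0009540176504521658
0.12 -22.5
0.12 33.6
0.12 157.5
0.12 213.6
0.036 -22.5
0.036 33.6
0.036 157.5
0.036 213.6
```

```bash
cat > a.py <<'E'
from kin import *
d=np.load("d.npz");c,n,u,r=d["c"],d["n"],d["u"],d["r"]
def best(h,ang,k=25,L=lo,U=hi,tilt=(0,0)):
    a=np.radians(ang);X=np.sin(a)*r+np.cos(a)*u;z=-n
    x=c-.0018*r+.0028*u+h*n;R=Ro.from_rotvec(np.radians(tilt[0])*r+np.radians(tilt[1])*u).as_matrix()@np.stack([X,np.cross(z,X),z],1)
    rg=np.random.default_rng(1);S=[]
    def g(q):
        P,Q=fk(q,*M);return np.concatenate([(P-x)*5,(Q-R).ravel()])
    for _ in range(k):
        o=least_squares(g,L+(U-L)*rg.random(6),bounds=(L,U),x_scale=50,max_nfev=150)
        S.append((o.cost,o.x))
    S.sort(key=lambda t:t[0]);out=[]
    for t in S[:12]:
        if not any(np.abs(t[1]-w[1]).max()<3 for w in out): out.append(t)
    return out[:4]
if __name__=="__main__":
  L=lo.copy();U=hi.copy();U[4]=171;L[2]=-120;L[5]=-360;U[5]=360
  for h in(.12,.036):
    for nm,(l,w) in {"lim":(lo,hi),"free":(L,U)}.items():
      print(h,nm);[print("   ",f"{a:.1e}",b.round(1)) for a,b in best(h,-22.5,25,l,w)]
E
timeout 400 python3 a.py
```

```text
0.12 lim
    3.8e-04 [ 34.1   3.1 -57.7  82.1  -9.1  14.8]
    5.6e-02 [   9.1    7.   -51.  -181.2   -9.1  -60.4]
0.12 free
    1.0e-27 [ 23.1   3.1 -58.1 106.9  -3.6 359.5]
    2.8e-26 [ 23.1   3.1 -58.1 106.9  -3.6  -0.5]
    1.3e-07 [  23.5    3.1  -58.1  106.2   -3.7 -360. ]
    3.0e-03 [-152.7   -1.6 -120.   -81.8   -6.     4.6]
0.036 lim
    1.2e-02 [ 22.9  14.2 -53.7 117.6  -9.1 -11.6]
    1.8e-02 [   9.4   17.1  -46.2 -181.2   -9.1  -60.6]
0.036 free
    3.8e-03 [   9.3   15.4  -40.7 -181.2    4.1  -60.3]
    3.8e-03 [   9.3   15.4  -40.7 -181.2    4.1  299.7]
    9.5e-03 [ 20.5  13.7 -53.  117.6  -4.8  -9.2]
    9.5e-03 [ 20.5  13.7 -53.  117.6  -4.8 350.8]
```

The model fits to within 1 mm, and an exactly axial grip turns out to be out of reach. Tilting the tool within the bar's plane keeps the pads flat on the bar, so I'll search over that tilt.

```bash
cat > b.py <<'E'
from kin import *
d=np.load("d.npz");c,n,u,r=d["c"],d["n"],d["u"],d["r"]
ctr=c-.0018*r+.0028*u
def rot(ang,beta,flip):  # bar dir ang, tool leaned beta toward pointer end
    a=np.radians(ang);X=np.sin(a)*r+np.cos(a)*u;b=np.radians(beta)
    z=-n*np.cos(b)-X*np.sin(b)   # tool comes from the pointer-end side
    x=X*np.cos(b)-n*np.sin(b); x=x*(-1 if flip else 1)
    return np.stack([x,np.cross(z,x),z],1)
def sol(x,R,q0,L=lo+1,U=hi-1):
    def g(q):
        P,Q=fk(q,*M);return np.concatenate([(P-x)*5,(Q-R).ravel()])
    o=least_squares(g,np.clip(q0,L+.1,U-.1),bounds=(L,U),x_scale=50,max_nfev=100);return o.cost,o.x
if __name__=="__main__":
  rg=np.random.default_rng(0)
  for beta in(12,18,24,30):
    for flip in(0,1):
      for br in range(6):
        q=lo+(hi-lo)*rg.random(6)
        if br==0:q=np.array([20,5,-45,90,-20,0.]) 
        if br==1:q=np.array([45,0,-45,30,-30,-140.])
        if br==2:q=np.array([20,5,-45,0,-30,0.])
        Q=[]
        for ang in(5,-22.5,5,33.6,36):
            e,q=sol(ctr+.037*n,rot(ang,beta,flip),q);Q.append((e,q))
        R=rot(-22.5,beta,flip);e,qh=sol(ctr+.037*n-.06*R[:,2],R,Q[1][1])
        m=max([e]+[k[0] for k in Q[1:]])
        if m<1e-5: print(beta,flip,"start",Q[1][1].round(0),"end",Q[3][1].round(0),"hover",qh.round(0))
E
timeout 500 python3 b.py
```

```text
12 0 start [ 44.  16. -47.  48. -17.  39.] end [ 44.  16. -40.  13. -14.  18.] hover [ 49.  10. -41.  31. -28.  52.]
12 0 start [ 44.  16. -47.  48. -17.  39.] end [ 44.  16. -40.  13. -14.  18.] hover [ 49.  10. -41.  31. -28.  52.]
12 0 start [ 44.  16. -47.  48. -17.  39.] end [ 44.  16. -40.  13. -14.  18.] hover [ 49.  10. -41.  31. -28.  52.]
12 0 start [ 44.  16. -47.  48. -17.  39.] end [ 44.  16. -40.  13. -14.  18.] hover [ 49.  10. -41.  31. -28.  52.]
12 0 start [ 44.  16. -47.  48. -17.  39.] end [ 44.  16. -40.  13. -14.  18.] hover [ 49.  10. -41.  31. -28.  52.]
12 1 start [  44.   16.  -47.   48.  -17. -141.] end [  44.   16.  -40.   13.  -14. -162.] hover [  49.   10.  -41.   31.  -28. -128.]
12 1 start [  44.   16.  -47.   48.  -17. -141.] end [  44.   16.  -40.   13.  -14. -162.] hover [  49.   10.  -41.   31.  -28. -128.]
12 1 start [  44.   16.  -47.   48.  -17. -141.] end [  44.   16.  -40.   13.  -14. -162.] hover [  49.   10.  -41.   31.  -28. -128.]
18 0 start [ 47.  18. -38.  27. -28.  56.] end [ 41.  17. -29.  -6. -26.  40.] hover [ 50.  13. -34.  21. -38.
[... 2177 characters left out ...]
 68.] end [ 34.  21. -17. -20. -44.  56.] hover [ 49.  19. -21.  13. -55.  69.]
30 0 start [ 48.  23. -25.  14. -47.  68.] end [ 34.  21. -17. -20. -44.  56.] hover [ 49.  19. -21.  13. -55.  69.]
30 0 start [ 48.  23. -25.  14. -47.  68.] end [ 34.  21. -17. -20. -44.  56.] hover [ 49.  19. -21.  13. -55.  69.]
30 0 start [ 48.  23. -25.  14. -47.  68.] end [ 34.  21. -17. -20. -44.  56.] hover [ 49.  19. -21.  13. -55.  69.]
30 1 start [  48.   23.  -25.   14.  -47. -112.] end [  34.   21.  -17.  -20.  -45. -124.] hover [  49.   19.  -21.   13.  -55. -111.]
30 1 start [  48.   23.  -25.   14.  -47. -112.] end [  34.   21.  -17.  -20.  -45. -124.] hover [  49.   19.  -21.   13.  -55. -111.]
```

```bash
cat > plan.py <<'E'
from b import *
def delta(x,R,P=None,Q=None):
    s=sense();P=np.array(s["tcp_pos"]) if P is None else P;Q=np.array(s["ee_rot"]) if Q is None else Q
    dx=(x-P)*1e3;w=Ro.from_matrix(R@Q.T).as_rotvec()
    print("t",s["time_s"],"mm",dx,"rot",w,"|",np.linalg.norm(dx),np.linalg.norm(w),"rows>=",max(np.linalg.norm(dx)/41.7,np.linalg.norm(w)/.12))
    return dx,w
E
python3 - <<'E'
from plan import *
R=rot(-22.5,22,1);x0=ctr+.038*n;h=x0-.06*R[:,2]
delta(h,R);delta(x0,R,h,R);print(R,x0)
E
```

```text
t 5.3 mm [ 27.8265  16.4176 -37.6519] rot [-0.1997  0.3059 -0.1338] | 49.61362340179899 0.3890519522874323 rows>= 3.2420996023952693
t 5.3 mm [ 11.9179  -5.4957 -58.5471] rot [0. 0. 0.] | 59.99999999999999 0.0 rows>= 1.438848920863309
[[-0.7932 -0.5757  0.1986]
 [-0.5998  0.7949 -0.0916]
 [-0.1052 -0.1918 -0.9758]] [0.4974 0.2391 0.1097]
```

>>> drive_tool(
  rows=[
    [60, 6, 3, -7, -0.04, 0.061, -0.027],
    [60, 6, 3, -7, -0.04, 0.061, -0.027],
    [60, 6, 3, -8, -0.04, 0.061, -0.027],
    [60, 5, 4, -8, -0.04, 0.061, -0.027],
    [60, 5, 3, -8, -0.04, 0.062, -0.026],
  ],
)

```text
time_s: 5.72
tcp_pos: [0.4878, 0.2397, 0.1767]
ee_rot: [[-0.781, -0.572, 0.251], [-0.603, 0.795, -0.067], [-0.161, -0.204, -0.966]]
wrist_force: [0.7, 0.3, 0.5]
gripper_width: 0.706
gripper_force: 0.0
```

>>> drive_tool(
  rows=[
    [60, 0, 0, 0, 0, 0, 0],
    [60, 0, 0, 0, 0, 0, 0],
  ],
)

```text
time_s: 5.88
tcp_pos: [0.4885, 0.2397, 0.1763]
ee_rot: [[-0.78, -0.572, 0.254], [-0.604, 0.794, -0.067], [-0.164, -0.206, -0.965]]
wrist_force: [-0.3, -0.8, -0.3]
gripper_width: 0.626
gripper_force: 0.0
```

```bash
python3 - <<'E'
from plan import *
R=rot(-22.5,22,1);x0=ctr+.038*n;h=x0-.06*R[:,2]
delta(h,R);delta(x0,R);s=sense();print(s["joints"],s["gripper_width"])
s,p=wcap()
for l in("dial","index_mark"):
    for q in search_frame(l,p)[:1]: print(l,q["p"],q["xy"],(wworld(p,q["xy"])-c)@np.stack([r,u,n],1))
z=p["z_map"];vv,uu=np.nonzero(z>0);W=wray(p,np.stack([uu,vv],1));X=p["W"][:3,3]+W*(z[vv,uu]/(W@p["W"][:3,2]))[:,None];H=(X-c)@np.stack([r,u,n],1)
t=(np.hypot(H[:,0],H[:,1])<.036)&(H[:,2]>.036)&(H[:,2]<.046);q=H[t];w,V=np.linalg.eigh(np.cov(q[:,:2].T));print("bar",t.sum(),np.median(q,0),q.min(0),q.max(0),V[:,1],np.sqrt(w)*3.46)
cv2.imwrite("pics/w3.png",p["frame"][:,:,::-1])
E
```

```text
t 5.8833 mm [-3.0227  4.8744 -8.0272] rot [-0.0231  0.0565 -0.0092] | 9.86575998607886 0.061766332611122556 rows>= 0.5147194384260213
t 5.8833 mm [  8.8952  -0.6213 -66.5743] rot [-0.0231  0.0565 -0.0092] | 67.16879781032034 0.061766332611122556 rows>= 1.6107625374177539
[  49.6155   13.0105  -32.0888   21.5425  -40.2143 -118.8277] 0.6257865221186973
dial 0.78 [268.2, 201.3] [-0.0001  0.0018  0.0415]
index_mark 0.85 [241.7, 174.7] [ 0.0297 -0.011   0.0009]
bar 1444 [-0.0018  0.0025  0.041 ] [-0.0182 -0.0261  0.0369] [0.0147 0.0301 0.044 ] [-0.3879  0.9217] [0.0138 0.0564]
```

View pics/w3.png

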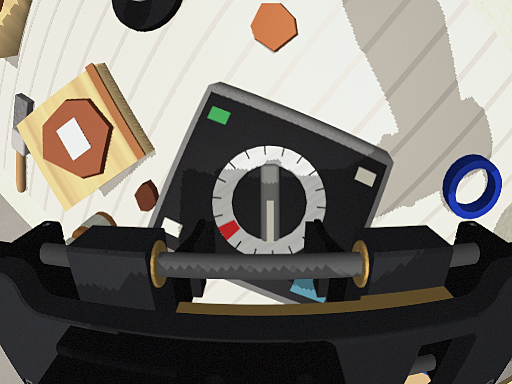

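The bar stands vertical at (269,200), midway between the fingers. Descend and grip.

>>> drive_tool(
  rows=[
    [60, 2, 0, -16, -0.012, 0.028, -0.005],
    [60, 2, 0, -16, -0.011, 0.028, -0.004],
    [60, 2, 0, -16, 0, 0, 0],
    [60, 3, -1, -18, 0, 0, 0],
    [60, 0, 0, 0, 0, 0, 0],
  ],
)

```text
time_s: 6.45
tcp_pos: [0.4947, 0.2362, 0.1089]
ee_rot: [[-0.793, -0.577, 0.196], [-0.601, 0.794, -0.094], [-0.101, -0.193, -0.976]]
wrist_force: [-0.2, -1.0, -1.4]
gripper_width: 0.602
gripper_force: 0.0
```

```bash
python3 - <<'E'
from plan import *
R=rot(-22.5,22,1);x0=ctr+.038*n
delta(x0,R);s=sense();print(s["joints"],s["wrist_force"])
for k in range(4): delta(x0,rot(-22.5+56*(k+1)/4,22,1),x0,rot(-22.5+56*k/4,22,1))
E
```

```text
t 6.45 mm [2.7139 2.9222 0.8138] rot [ 0.0031 -0.0028 -0.0007] | 4.070187613644736 0.004253504237489967 rows>= 0.09760641759339893
[  47.9209   19.6741  -33.5355   21.2932  -35.0857 -118.6585] [-0.2111 -1.0239 -1.4045]
t 6.45 mm [0. 0. 0.] rot [ 0.1176  0.0342 -0.2114] | 0.0 0.24434609527920617 rows>= 2.0362174606600516
t 6.45 mm [0. 0. 0.] rot [ 0.1176  0.0342 -0.2114] | 0.0 0.24434609527920623 rows>= 2.036217460660052
t 6.45 mm [0. 0. 0.] rot [ 0.1176  0.0342 -0.2114] | 0.0 0.24434609527920617 rows>= 2.0362174606600516
t 6.45 mm [0. 0. 0.] rot [ 0.1176  0.0342 -0.2114] | 0.0 0.24434609527920625 rows>= 2.036217460660052
```

>>> drive_tool(
  rows=[
    [60, 2.7, 2.9, 1, 0, 0, 0],
    [0, 0, 0, 0, 0, 0, 0],
    [0, 0, 0, 0, 0, 0, 0],
    [0, 0, 0, 0, 0, 0, 0],
    [0, 0, 0, 0, 0, 0, 0],
  ],
)

```text
time_s: 6.87
tcp_pos: [0.4995, 0.2424, 0.1137]
ee_rot: [[-0.791, -0.577, 0.202], [-0.601, 0.794, -0.088], [-0.109, -0.191, -0.975]]
wrist_force: [0.6, -0.5, 0.3]
gripper_width: 0.382
gripper_force: 0.0
```

>>> drive_tool(
  rows=[
    [0, 0, 0, 0, 0, 0, 0],
    [0, 0, 0, 0, 0, 0, 0],
    [0, 0, 0, 0, 0, 0, 0],
    [0, 0, 0, 0, 0, 0, 0],
  ],
)

```text
time_s: 7.2
tcp_pos: [0.4998, 0.2414, 0.1131]
ee_rot: [[-0.792, -0.577, 0.201], [-0.601, 0.794, -0.091], [-0.107, -0.193, -0.975]]
wrist_force: [3.7, -3.1, 1.5]
gripper_width: 0.157
gripper_force: 30.0
```

>>> drive_tool(
  rows=[
    [0, 0, -0.4, 0, 0.047, 0.0137, -0.0845],
    [0, 0, -0.4, 0, 0.047, 0.0137, -0.0845],
    [0, 0, -0.4, 0, 0.047, 0.0137, -0.0845],
    [0, 0.1, -0.4, 0, 0.047, 0.0137, -0.0845],
    [0, 0.1, -0.4, 0, 0.047, 0.0137, -0.0845],
  ],
)

```text
time_s: 7.62
tcp_pos: [0.5008, 0.2392, 0.1133]
ee_rot: [[-0.972, -0.196, 0.13], [-0.188, 0.979, 0.075], [-0.142, 0.049, -0.989]]
wrist_force: [5.9, -7.4, 0.1]
gripper_width: 0.158
gripper_force: 30.0
```

>>> drive_tool(
  rows=[
    [0, 0.1, -0.4, 0, 0.047, 0.0137, -0.0845],
    [0, 0.1, -0.4, 0, 0.047, 0.0137, -0.0845],
    [0, 0.1, -0.4, 0, 0.047, 0.0137, -0.0845],
    [0, 0.1, -0.4, -0.1, 0.047, 0.0137, -0.0845],
    [0, 0.1, -0.4, -0.1, 0.047, 0.0137, -0.0845],
  ],
)

```text
time_s: 8.03
tcp_pos: [0.5008, 0.2367, 0.1129]
ee_rot: [[-0.965, 0.227, 0.132], [0.255, 0.934, 0.252], [-0.066, 0.277, -0.959]]
wrist_force: [2.0, -7.2, 2.8]
gripper_width: 0.159
gripper_force: 30.0
```

>>> drive_tool(
  rows=[
    [0, 0, 0, 0, 0, 0, 0],
    [0, 0, 0, 0, 0, 0, 0],
  ],
)

```text
time_s: 8.2
tcp_pos: [0.5008, 0.2367, 0.1129]
ee_rot: [[-0.966, 0.224, 0.132], [0.251, 0.935, 0.251], [-0.067, 0.276, -0.959]]
wrist_force: [2.8, -6.8, 2.8]
gripper_width: 0.159
gripper_force: 30.0
```

```bash
python3 - <<'E'
from plan import *
s=sense();y=np.array(s["ee_rot"])[:,1]; X=np.cross(y,n); 
print(s["time_s"],"bar ang",np.degrees(np.arctan2(X@r,X@u)),s["joints"],s["wrist_force"],s["gripper_width"])
s,p=wcap();z=p["z_map"];vv,uu=np.nonzero(z>0);W=wray(p,np.stack([uu,vv],1));Xc=p["W"][:3,3]+W*(z[vv,uu]/(W@p["W"][:3,2]))[:,None];H=(Xc-c)@np.stack([r,u,n],1)
hsv=cv2.cvtColor(p["frame"],cv2.COLOR_RGB2HSV)[vv,uu]
red=(np.hypot(H[:,0],H[:,1])<.06)&(hsv[:,1]>150)&((hsv[:,0]<6)|(hsv[:,0]>172))&(hsv[:,2]>60)&(abs(H[:,2])<.01);m=np.median(H[red],0);print(red.sum(),m,np.degrees(np.arctan2(m[0]+.0018,m[1]-.0025)))
cv2.imwrite("pics/w4.png",p["frame"][:,:,::-1])
E
```

```text
8.2 bar ang 33.36656917809731 [  38.1036   18.1848  -24.0831  -12.2266  -33.2108 -132.7587] [ 2.796  -6.8208  2.7569] 0.15923607033414222
160 [0.0219 0.0375 0.0023] 34.163361496853895
```

>>> drive_tool(
  rows=[
    [0, 0, 0, 0, 0.005, 0.001, -0.009],
    [45, 0, 0, 0, 0, 0, 0],
    [45, 0, 0, 0, 0, 0, 0],
    [45, 0, 0, 0, 0, 0, 0],
    [60, -5, -9, 35, 0, 0, 0],
  ],
)

```text
time_s: 8.67
tcp_pos: [0.492, 0.2284, 0.1409]
ee_rot: [[-0.964, 0.236, 0.12], [0.259, 0.933, 0.249], [-0.054, 0.271, -0.961]]
wrist_force: [-0.3, 0.2, -0.8]
gripper_width: 0.373
gripper_force: 0.0
```

>>> drive_tool(
  rows=[
    [100, -5, -9, 35, 0, 0, 0],
    [100, -5, -9, 35, 0, 0, 0],
    [100, -15, -5, 20, 0, 0, 0],
    [100, 0, 0, 0, 0, 0, 0],
    [100, 0, 0, 0, 0, 0, 0],
  ],
)

```text
time_s: 9.08
tcp_pos: [0.4698, 0.2067, 0.2389]
ee_rot: [[-0.964, 0.231, 0.135], [0.259, 0.931, 0.258], [-0.066, 0.284, -0.957]]
wrist_force: [-0.3, 0.7, -1.0]
gripper_width: 0.754
gripper_force: 0.0
```

```bash
cat > look.py <<'E'
from plan import *
s,p=wcap();print(s["time_s"],s["tcp_pos"],s["joints"]);z=p["z_map"];vv,uu=np.nonzero(z>0);W=wray(p,np.stack([uu,vv],1));Xc=p["W"][:3,3]+W*(z[vv,uu]/(W@p["W"][:3,2]))[:,None];H=(Xc-c)@np.stack([r,u,n],1)
hsv=cv2.cvtColor(p["frame"],cv2.COLOR_RGB2HSV)[vv,uu]
red=(np.hypot(H[:,0],H[:,1])<.06)&(hsv[:,1]>150)&((hsv[:,0]<6)|(hsv[:,0]>172))&(hsv[:,2]>60)&(abs(H[:,2])<.01);m=np.median(H[red],0);print(red.sum(),m,np.degrees(np.arctan2(m[0]+.0018,m[1]-.0025)))
t=(np.hypot(H[:,0],H[:,1])<.036)&(H[:,2]>.036)&(H[:,2]<.046);q=H[t];w,V=np.linalg.eigh(np.cov(q[:,:2].T));print("bar",t.sum(),np.median(q,0),np.degrees(np.arctan2(V[0,1],V[1,1])),np.sqrt(w)*3.46)
cv2.imwrite("pics/w5.png",p["frame"][:,:,::-1])
for l in("scope","dock"):
    for k in masks_of(l,p)[:1]:
        mm=k["region"][vv,uu];Y=Xc[mm];print(l,k["p"],k["xy"],mm.sum())
        hi_=Y[Y[:,2]>.135] if l=="scope" else Y[abs(Y[:,2]-.012)<.004]
        if len(hi_)>5: print(np.median(hi_,0),cv2.minEnclosingCircle(hi_[:,:2].astype(np.float32)),np.percentile(hi_,[2,98],0))
E
python3 look.py
```

```text
9.0833 [0.4698 0.2067 0.2389] [  37.5328    5.6058  -20.4779   -9.3901  -48.8659 -136.7784]
139 [0.0215 0.0373 0.0025] 33.77594565540904
bar 814 [-0.0012  0.0031  0.041 ] 33.850016771176286 [0.0135 0.057 ]
scope 0.62 [27.9, 198.9] 2421
[0.4312 0.008  0.1429] ((0.42901450395584106, 0.0012797355884686112), 0.016268033534288406) [[ 0.4157 -0.0066  0.1354]
 [ 0.4434  0.0141  0.1451]]
dock 0.57 [61.6, 175.1] 2292
[0.4412 0.0172 0.0116] ((0.43623071908950806, 0.0017140306299552321), 0.04601772502064705) [[ 0.3941 -0.0276  0.0092]
 [ 0.4774  0.0443  0.0133]]
```

View pics/w5.png

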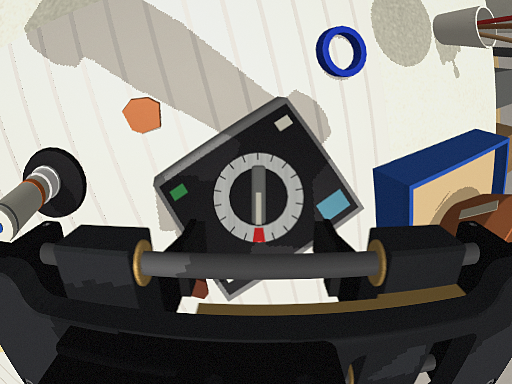

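The dial is set: the bar reads 33.85° and the mark 33.78°, and the picture shows the pointer at (258,210) meeting the red mark at (259,236). Now I plan the scope grasp and hold.

```bash
cat > c.py <<'E'
from plan import *
tape=np.array([.5625,-.267,.062]);nt=np.array([-.487,-.026,.873]);nt/=np.linalg.norm(nt)
sx=np.array([.432,-.004,.112])
def axisrot(ax,az,g):  # scope axis ax, tool x heading az deg (world azimuth projected), lean g about tool y
    h=np.array([np.cos(np.radians(az)),np.sin(np.radians(az)),0]);x=h-ax*(h@ax);x/=np.linalg.norm(x)
    R=np.stack([x,np.cross(-ax,x),-ax],1);return R@Ro.from_rotvec([0,np.radians(g),0]).as_matrix()
if __name__=="__main__":
  for g in(0,-10,10,-15,15,-20,20):
    for az in range(-180,180,30):
      o=[]
      for nm,x,ax in(("pick",sx,np.array([0,0,1.])),("hold",tape+.14*nt,nt)):
        b=min((sol(x,axisrot(ax,az,g),q0) for q0 in(np.array([10.,10,-20,0,-60,a]) for a in(-150,-60,30,120))),key=lambda t:t[0]);o.append(b)
      if max(b[0] for b in o)<1e-5 and abs(o[0][1][5]-o[1][1][5])<120: print(g,az,o[0][1].round(0),o[1][1].round(0))
E
timeout 550 python3 c.py
```

```text
0 -180 [  21.   12.  -36.    0.  -42. -111.] [-19.  11. -23. -21. -31. -56.]
0 -150 [ 21.  12. -36.   0. -42. -81.] [-19.  11. -23. -21. -31. -23.]
0 -120 [ 21.  12. -36.   0. -42. -51.] [-19.  11. -23. -21. -31.   8.]
0 -90 [ 21.  12. -36.   0. -42. -21.] [-19.  11. -23. -21. -31.  35.]
0 -60 [ 21.  12. -36.   0. -42.   9.] [-19.  11. -23. -21. -31.  61.]
0 -30 [ 21.  12. -36.  -0. -42.  39.] [-19.  11. -23. -21. -31.  91.]
0 0 [ 21.  12. -36.  -0. -42.  69.] [-19.  11. -23. -21. -31. 124.]
0 30 [ 21.  12. -36.  -0. -42.  99.] [-19.  11. -23. -21. -31. 158.]
0 120 [  21.   12.  -36.   -0.  -42. -171.] [ -19.   11.  -23.  -21.  -31. -119.]
0 150 [  21.   12.  -36.    0.  -42. -141.] [-19.  11. -23. -21. -31. -89.]
-10 -180 [  24.    8.  -46.    9.  -28. -121.] [-24.  10. -23. -38. -26. -36.]
-10 -150 [ 20.   9. -40.  -3. -31. -77.] [-28.  12. -19. -42. -36.   2.]
-10 -120 [ 16.  11. -35. -11. -38. -38.] [-28.  13. -16. -39. -42.  29.]
-10 -90 [ 14.  13. -30. -14. -45.  -4.] [-27.  14. -14. -34. -45.  50.]
-10 -60 [ 14.  15. -28. -12. -51.  24.] [-24.  14. -14. -27. -46.  70.]
-10 -30
[... 2542 characters left out ...]
18.  -9. -19. -57.  91.]
-20 0 [ 17.  22. -21.  -6. -66.  77.] [-14.  16. -16.  -5. -49. 107.]
-20 30 [ 23.  21. -26.   3. -62.  95.] [ -9.  13. -28.  12. -36. 120.]
-20 60 [ 28.  19. -34.  13. -55. 113.] [-10.   9. -44.  42. -19. 121.]
20 -180 [  17.   22.  -21.   -6.  -66. -103.] [-14.  16. -16.  -5. -49. -73.]
20 -150 [ 23.  21. -26.   3. -62. -85.] [ -9.  12. -29.  13. -36. -60.]
20 -120 [ 28.  19. -34.  13. -55. -67.] [-10.   9. -44.  43. -19. -60.]
20 90 [   6.   15.  -25.  -26.  -51. -169.] [ -32.   18.   -8.  -40.  -58. -122.]
20 120 [   7.   19.  -21.  -21.  -60. -145.] [ -28.   19.   -7.  -31.  -60. -106.]
20 150 [  11.   21.  -20.  -14.  -65. -124.] [-21.  18.  -9. -19. -57. -90.]
```

```bash
python3 - <<'E'
from c import *
delta(sx+[0,0,.12],axisrot(np.array([0,0,1.]),180,0))
E
```

```text
t 9.2333 mm [ -37.5933 -210.1886   -3.896 ] rot [-0.2736  0.0982  0.2523] | 213.55958980932635 0.3848817157951001 rows>= 5.12133308895267
```

>>> drive_tool(
  rows=[
    [100, -5, -30, 0, -0.04, 0.014, 0.036],
    [100, -5, -30, 0, -0.04, 0.014, 0.036],
    [100, -6, -30, 0, -0.04, 0.014, 0.036],
    [100, -6, -30, -1, -0.039, 0.014, 0.036],
    [100, -5, -30, -1, -0.039, 0.014, 0.036],
  ],
)

```text
time_s: 9.65
tcp_pos: [0.4426, 0.0549, 0.234]
ee_rot: [[-0.997, 0.069, 0.03], [0.071, 0.995, 0.073], [-0.024, 0.075, -0.997]]
wrist_force: [1.1, 0.3, -0.8]
gripper_width: 0.998
gripper_force: 0.0
```

>>> drive_tool(
  rows=[
    [100, -5, -30, -1, -0.038, 0.014, 0.036],
    [100, -5, -30, -1, -0.038, 0.014, 0.036],
    [100, 0, 0, 0, 0, 0, 0],
    [100, 0, 0, 0, 0, 0, 0],
  ],
)

```text
time_s: 9.98
tcp_pos: [0.4327, -0.0045, 0.2319]
ee_rot: [[-1.0, 0.002, -0.0], [0.002, 1.0, 0.001], [0.0, 0.001, -1.0]]
wrist_force: [-0.2, -0.2, -0.5]
gripper_width: 1.002
gripper_force: 0.0
```

```bash
cat > look2.py <<'E'
from c import *
def run(pic=None):
    s,p=wcap();print(s["time_s"],s["tcp_pos"],s["joints"]);z=p["z_map"];vv,uu=np.nonzero(z>0);W=wray(p,np.stack([uu,vv],1));X=p["W"][:3,3]+W*(z[vv,uu]/(W@p["W"][:3,2]))[:,None]
    for l in("scope","dock","blue_tape","easel_blue"):
        for k in masks_of(l,p)[:1]:
            Y=X[k["region"][vv,uu]];print(l,round(k["p"],2),k["xy"],len(Y))
            if l=="scope":
                for a,b in((.138,.15),(.10,.12),(.06,.08),(.04,.055)):
                    q=Y[(Y[:,2]>a)&(Y[:,2]<b)]
                    if len(q)>9: print("  z",a,np.median(q,0),cv2.minEnclosingCircle(q[:,:2].astype(np.float32)))
            elif l=="dock":
                q=Y[abs(Y[:,2]-.012)<.004]
                if len(q)>9: print("  ",cv2.minEnclosingCircle(q[:,:2].astype(np.float32)),np.percentile(q,[2,98],0))
    hsv=cv2.cvtColor(p["frame"],cv2.COLOR_RGB2HSV)[vv,uu]
    near=np.linalg.norm(X-tape,axis=1)
    b=(near<.05)&(hsv[:,0]>110)&(hsv[:,0]<130)&(hsv[:,1]>130)&(hsv[:,2]>60)
    if b.sum()>15:
        q=X[b];rc=cv2.minAreaRect(q[:,:2].astype(np.float32));print("tape",b.sum(),q.mean(0),np.median(q,0),rc)
        if b.sum()>60: print("  n",plane(q)[1])
    sh=near<.045
    if sh.sum()>60: print("sherd plane",plane(X[sh],tol=.002)[:3])
    if pic: cv2.imwrite(pic,p["frame"][:,:,::-1])
    return s,p,X
if __name__=="__main__":
    s,p,X=run("pics/w6.png")
    delta(sx+[0,0,.12],axisrot(np.array([0,0,1.]),180,0))
E
python3 look2.py
```

```text
9.9833 [ 0.4327 -0.0045  0.2319] [  21.0315    3.4269  -25.6515   -0.0612  -60.9296 -111.1118]
scope 0.68 [259.5, 183.9] 2340
  z 0.138 [ 0.4272 -0.0043  0.1438] ((0.4285510182380676, -0.003950587939471006), 0.01789301633834839)
  z 0.1 [ 0.4127 -0.0042  0.1104] ((0.42241284251213074, -0.0038718441501259804), 0.01677047088742256)
  z 0.06 [ 0.4132 -0.0032  0.0687] ((0.4239826202392578, -0.0037615057080984116), 0.01768224872648716)
  z 0.04 [ 0.4138 -0.0008  0.041 ] ((0.42547547817230225, -0.0030136234126985073), 0.019039012491703033)
dock 0.73 [259.7, 185.0] 2350
   ((0.4408210217952728, -0.009104347787797451), 0.03490901365876198) [[ 0.4071 -0.0324  0.0105]
 [ 0.466   0.0218  0.0157]]
easel_blue 0.94 [104.2, 221.3] 517
t 10.2333 mm [-1.3553 -0.8037 -1.2399] rot [-0.0017  0.0025 -0.001 ] | 2.0050217960927275 0.003206780715031832 rows>= 0.04808205746025725
```

View pics/w6.png

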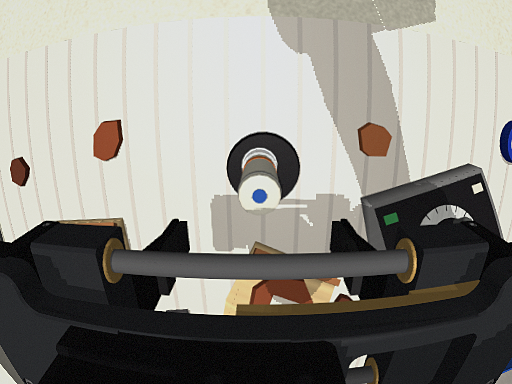

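The scope's top centre shows at (260,197), measured (0.429, −0.004, 0.144), between the open fingers. Descend and grip.

>>> drive_tool(
  rows=[
    [100, -1, 0, -30, 0, 0, 0],
    [100, -1, 0, -30, 0, 0, 0],
    [100, -1, 0, -30, 0, 0, 0],
    [100, 0, 0, -28, 0, 0, 0],
    [100, 0, 0, 0, 0, 0, 0],
  ],
)

```text
time_s: 10.65
tcp_pos: [0.4266, -0.0044, 0.1112]
ee_rot: [[-1.0, 0.0, -0.008], [0.0, 1.0, -0.001], [0.008, -0.001, -1.0]]
wrist_force: [-0.9, -0.0, -0.3]
gripper_width: 0.999
gripper_force: 0.0
```

>>> drive_tool(
  rows=[
    [0, 0, 0, 0, 0, 0, 0],
    [0, 0, 0, 0, 0, 0, 0],
    [0, 0, 0, 0, 0, 0, 0],
    [0, 0, 0, 0, 0, 0, 0],
    [0, 0, 0, 0, 0, 0, 0],
  ],
)

```text
time_s: 11.07
tcp_pos: [0.4309, -0.0036, 0.1168]
ee_rot: [[-1.0, -0.0, 0.006], [-0.0, 1.0, 0.003], [-0.006, 0.003, -1.0]]
wrist_force: [-0.7, -0.1, -0.2]
gripper_width: 0.704
gripper_force: 0.0
```

>>> drive_tool(
  rows=[
    [0, 0, 0, 0, 0, 0, 0],
    [0, 0, 0, 0, 0, 0, 0],
    [0, 0, 0, 0, 0, 0, 0],
  ],
)

```text
time_s: 11.32
tcp_pos: [0.4302, -0.0039, 0.1158]
ee_rot: [[-1.0, -0.0, 0.003], [-0.0, 1.0, 0.002], [-0.003, 0.002, -1.0]]
wrist_force: [-0.5, 0.5, -1.1]
gripper_width: 0.477
gripper_force: 0.0
```

>>> drive_tool(
  rows=[
    [0, 0, 0, 0, 0, 0, 0],
    [0, 0, 0, 0, 0, 0, 0],
    [0, 0, 0, 0, 0, 0, 0],
  ],
)

```text
time_s: 11.57
tcp_pos: [0.4301, -0.0039, 0.1155]
ee_rot: [[-1.0, -0.0, 0.003], [-0.0, 1.0, 0.002], [-0.003, 0.002, -1.0]]
wrist_force: [-0.2, -0.6, 1.1]
gripper_width: 0.405
gripper_force: 30.0
```

>>> drive_tool(
  rows=[
    [0, 0, 0, 4, 0, 0, 0],
    [0, 0, 0, 10, 0, 0, 0],
    [0, 0, 0, 24, 0, 0, 0],
    [0, 0, 0, 30, 0, 0, 0],
    [0, 0, 0, 32, 0, 0, 0],
  ],
)

```text
time_s: 11.98
tcp_pos: [0.4288, -0.0042, 0.2156]
ee_rot: [[-1.0, 0.0, -0.001], [0.0, 1.0, 0.001], [0.001, 0.001, -1.0]]
wrist_force: [1.2, 0.3, -2.9]
gripper_width: 0.407
gripper_force: 30.0
```

```bash
python3 - <<'E'
from c import *
p=capture("top");hsv=cv2.cvtColor(p["frame"],cv2.COLOR_RGB2HSV)
for l in("dock",):
    for k in masks_of(l,p)[:1]:
        q=cloud(p,k["region"]);q=q[abs(q[:,2]-.012)<.004];print(l,k["p"],cv2.minEnclosingCircle(q[:,:2].astype(np.float32)),np.percentile(q,[3,97],0))
m=cv2.inRange(hsv,(112,150,60),(128,255,255));m[:,:330]=0;m[:,390:]=0
X=cloud(p,m>0);print("tape top",len(X),X.mean(0))
Z=cloud(p,np.ones_like(m)>0);for_=np.linalg.norm(Z-X.mean(0),axis=1)<.04;pl=plane(Z[for_],tol=.002);print(pl[:3])
# pixel centroid ray onto that plane
ce=cv2.moments(m,True);print(ce["m10"]/ce["m00"],ce["m01"]/ce["m00"])
q=capture("scene");h=cv2.cvtColor(q["frame"],cv2.COLOR_RGB2HSV);m2=cv2.inRange(h,(110,100,40),(130,255,255));m2[:,:150]=0;m2[:,205:]=0;m2[:195]=0;m2[245:]=0
Y=cloud(q,m2>0);print("tape scene",len(Y),Y.mean(0) if len(Y) else "")
Z=cloud(q,np.ones_like(m2)>0);Z=Z[np.linalg.norm(Z-X.mean(0),axis=1)<.04];print(len(Z),plane(Z,tol=.002)[:3])
s=sense();print(s["tcp_pos"],s["gripper_width"],s["gripper_force"],s["wrist_force"])
E
```

```text
dock 0.66 ((0.45760735869407654, -0.0031942464411258698), 0.03916288912296295) [[ 0.4491 -0.0385  0.0085]
 [ 0.479   0.0302  0.0152]]
tape top 113 [ 0.5617 -0.2662  0.0626]
(array([ 0.5631, -0.265 ,  0.062 ]), array([-0.4882, -0.0255,  0.8723]), np.float64(0.7177814029363785))
359.6578947368421 190.140350877193
tape scene 16 [ 0.5669 -0.2689  0.0632]
80 (array([ 0.5659, -0.2659,  0.0619]), array([-0.499 , -0.0387,  0.8657]), np.float64(1.0))
[ 0.4312 -0.0034  0.2176] 0.41163652415236707 29.969967612996697 [-0.9211  0.1286 -2.6181]
```

The scope is gripped and lifted (width 0.41 = 36 mm). Now I work out the approach to the tape.

```bash
cat > hold.py <<'E'
from c import *
tape=np.array([.562,-.267,.0625]);nt=np.array([-.4993,-.026,.866]);nt/=np.linalg.norm(nt)
R=axisrot(nt,180,0);G=.1435
if __name__=="__main__":
    a=tape+(G+.06)*nt;delta(a,R);delta(tape+G*nt,R,a,R)
    print(sol(a,R,np.array([-19.,5,-20,-15,-35,-60])),sol(tape+G*nt,R,np.array([-19.,5,-20,-15,-35,-60])))
E
python3 hold.py
```

```text
t 12.1333 mm [  29.1935 -268.8876   21.1109] rot [ 0.0256 -0.5146 -0.0088] | 271.29035952736444 0.515327086673305 rows>= 6.505764017442792
t 12.1333 mm [ 29.959    1.5601 -51.9618] rot [0. 0. 0.] | 60.0 0.0 rows>= 1.4388489208633093
(np.float64(4.9285388966791454e-21), array([-20.4957,   4.1759, -22.5693, -19.2374, -36.9365, -57.2466])) (np.float64(1.4756197108997274e-30), array([-19.209 ,  10.095 , -23.2607, -21.7981, -30.3539, -54.9498]))
```

>>> drive_tool(
  rows=[
    [0, 3, -27, 2, 0.003, -0.051, -0.001],
    [0, 3, -27, 2, 0.003, -0.051, -0.001],
    [0, 3, -27, 2, 0.003, -0.051, -0.001],
    [0, 3, -27, 2, 0.003, -0.051, -0.001],
    [0, 3, -27, 2, 0.003, -0.051, -0.001],
  ],
)

```text
time_s: 12.55
tcp_pos: [0.4433, -0.1399, 0.2236]
ee_rot: [[-0.967, 0.002, 0.253], [0.007, 1.0, 0.016], [-0.253, 0.017, -0.967]]
wrist_force: [0.5, -0.1, -3.3]
gripper_width: 0.404
gripper_force: 30.0
```

>>> drive_tool(
  rows=[
    [0, 3, -27, 2, 0.002, -0.052, -0.001],
    [0, 3, -27, 2, 0.002, -0.052, -0.001],
    [0, 3, -27, 2, 0.002, -0.052, -0.001],
    [0, 3, -27, 2, 0.002, -0.052, -0.001],
    [0, 2, -26, 3, 0.002, -0.052, 0],
  ],
)

```text
time_s: 12.97
tcp_pos: [0.4575, -0.2733, 0.2339]
ee_rot: [[-0.87, 0.001, 0.493], [0.015, 1.0, 0.026], [-0.493, 0.03, -0.87]]
wrist_force: [0.1, -0.1, -1.6]
gripper_width: 0.407
gripper_force: 30.0
```

>>> drive_tool(
  rows=[
    [0, 0, 0, 0, 0, 0, 0],
    [0, 0, 0, 0, 0, 0, 0],
    [0, 0, 0, 0, 0, 0, 0],
  ],
)

```text
time_s: 13.22
tcp_pos: [0.4578, -0.2724, 0.2345]
ee_rot: [[-0.871, 0.002, 0.491], [0.016, 1.0, 0.025], [-0.491, 0.03, -0.871]]
wrist_force: [-0.5, 0.7, -2.5]
gripper_width: 0.408
gripper_force: 30.0
```

```bash
python3 - <<'E'
from hold import *
import look2
look2.tape=tape
s,p,X=look2.run("pics/w7.png");print(R,s["ee_rot"])
a=tape+(G+.06)*nt;delta(a,R);delta(tape+G*nt,R)
E
```

```text
13.2167 [ 0.4578 -0.2724  0.2345] [-20.4889   4.3696 -22.8344 -18.9948 -36.9219 -57.4173]
scope 0.65 [257.0, 231.8] 5973
  z 0.138 [ 0.4884 -0.2694  0.1429] ((0.5023268461227417, -0.269792377948761), 0.021632451564073563)
  z 0.06 [ 0.6045 -0.2416  0.0752] ((0.5939041972160339, -0.26959922909736633), 0.04090901464223862)
dock 0.65 [459.4, 72.6] 2893
   ((0.4356866478919983, -0.0005322720971889794), 0.04630015045404434) [[ 0.3941 -0.0433  0.0092]
 [ 0.476   0.0395  0.0137]]
blue_tape 0.95 [259.0, 160.3] 3159
easel_blue 0.8 [266.5, 153.3] 8888
tape 238 [ 0.5539 -0.263   0.0575] [ 0.5535 -0.2606  0.0572] ((0.5543403625488281, -0.2648789584636688), (0.04251786693930626, 0.014305643737316132), 83.8829116821289)
  n [-0.51   -0.0337  0.8595]
sherd plane (array([ 0.5503, -0.2663,  0.0542]), array([-0.5029, -0.0362,  0.8636]), np.float64(0.9741885021509582))
[[-0.8664  0.      0.4993]
 [ 0.015   0.9995  0.026 ]
 [-0.4991  0.03   -0.866 ]] [[-0.871   0.0015  0.4912]
 [ 0.016   0.9996  0.0252]
 [-0.491   0.0298 -0.8707]]
t 13.4667 mm [ 1.1784 -0.6242  2.4977] rot [ 0.0021 -0.0056 -0.0016] | 2.8313749342553325 0.006222547210156089 rows>= 0.06789867947854514
t 13.4667 mm [ 31.1374   0.9359 -49.4641] rot [ 0.0021 -0.0056 -0.0016] | 58.45604960049388 0.006222547210156089 rows>= 1.4018237314267117
```

View pics/w7.png

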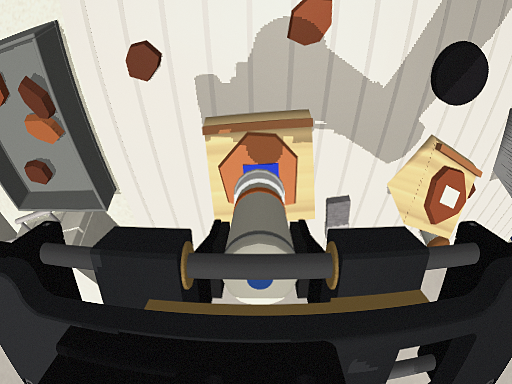

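The tape shows at (262,170), half behind the nose, with the scope straight in line. Averaging the views puts the tape at (0.5615, −0.266, 0.061). Now I approach.

>>> drive_tool(
  rows=[
    [0, 8, 0.5, -12, 0.004, -0.006, -0.002],
    [0, 8, 0.5, -12, 0, 0, 0],
    [0, 8, 0.5, -12, 0, 0, 0],
    [0, 7, 0.5, -12, 0, 0, 0],
    [0, 1, 0, -1, 0, 0, 0],
  ],
)

```text
time_s: 13.88
tcp_pos: [0.491, -0.2694, 0.185]
ee_rot: [[-0.868, 0.001, 0.497], [0.018, 0.999, 0.029], [-0.496, 0.034, -0.867]]
wrist_force: [0.6, -0.3, -3.1]
gripper_width: 0.404
gripper_force: 30.0
```

>>> drive_tool(
  rows=[
    [0, 0, 0, 0, 0, 0, 0],
    [0, 0, 0, 0, 0, 0, 0],
    [0, 0, 0, 0, 0, 0, 0],
  ],
)

```text
time_s: 14.13
tcp_pos: [0.4913, -0.2708, 0.1885]
ee_rot: [[-0.865, 0.002, 0.501], [0.017, 1.0, 0.026], [-0.501, 0.031, -0.865]]
wrist_force: [-0.4, -0.0, -2.0]
gripper_width: 0.407
gripper_force: 30.0
```

```bash
cat > chk.py <<'E'
from hold import *
import look2
tape=np.array([.5615,-.266,.0612]);nt=np.array([-.4993,-.03,.866]);nt/=np.linalg.norm(nt);look2.tape=tape
R=axisrot(nt,180,0)
s,p,X=look2.run();delta(tape+G*nt,R);print(np.array(s["ee_rot"])[:,2],s["tcp_pos"],"focus",s["tcp_pos"]+np.array(s["ee_rot"])[:,2]*G)
# scope cloud in tool frame
k=masks_of("scope",p)[0]["region"];z=p["z_map"];vv,uu=np.nonzero(z>0);Y=(X[k[vv,uu]]-s["tcp_pos"])@np.array(s["ee_rot"]);
print("tool-frame scope",np.percentile(Y,[1,50,97,99],0))
for a in(-.02,.03,.05,.07,.085,.095):
    q=Y[(Y[:,2]>a)&(Y[:,2]<a+.01)]
    if len(q)>20: print(a,"y mid",(np.percentile(q[:,1],1)+np.percentile(q[:,1],99))/2,"xmax",np.percentile(q[:,0],97),"w",np.ptp(np.percentile(q[:,1],[1,99])))
q=capture("scene");cv2.imwrite("pics/s8.png",cv2.resize(q["frame"][130:270,100:290,::-1],None,fx=4,fy=4,interpolation=cv2.INTER_CUBIC))
E
python3 chk.py
```

```text
14.1333 [ 0.4913 -0.2708  0.1885] [-19.2451  10.0115 -23.0039 -21.8919 -30.562  -55.013 ]
scope 0.9 [259.2, 232.4] 5780
  z 0.138 [ 0.4979 -0.2701  0.1436] ((0.5085240006446838, -0.26985305547714233), 0.01758473739027977)
  z 0.1 [ 0.5157 -0.2684  0.1133] ((0.5316787958145142, -0.2684788405895233), 0.02309015393257141)
dock 0.61 [485.0, 62.1] 3306
   ((0.43482956290245056, -0.0004784759075846523), 0.04662327468395233) [[ 0.3945 -0.0432  0.009 ]
 [ 0.4759  0.0352  0.0135]]
easel_blue 0.79 [266.6, 152.3] 12024
tape 208 [ 0.5528 -0.2623  0.0568] [ 0.5522 -0.2568  0.0564] ((0.5536189675331116, -0.2654702961444855), (0.04238538444042206, 0.012940623797476292), 85.10201263427734)
  n [-0.494  -0.0385  0.8686]
sherd plane (array([ 0.5507, -0.2658,  0.0544]), array([-0.5019, -0.0361,  0.8641]), np.float64(0.9744073275862069))
t 14.3833 mm [-1.1795  0.7081 -2.626 ] rot [0.0034 0.002  0.0027] | 2.964495259235628 0.004779397092255727 rows>= 0.07109101341092633
[ 0.5015  0.0257 -0.8648] [ 0.4913 -0.2708  0.1885] focus [ 0.5632 -0.2671  0.0644]
tool-frame scope [[-0.0132 -0.0176 -0.0298]
 [ 0.0159  0.0001 -0.0093]
 [ 0.0207  0.0157  0.0969]
 [ 0.0216  0.0174  0.0981]]
-0.02 y mid 0.0002684007921034924 xmax 0.02006729825407903 w 0.031243218976100995
0.03 y mid 0.0001054571723737973 xmax 0.019515670731830508 w 0.03300679122395578
0.05 y mid -0.0002996382731778151 xmax 0.02008959377352172 w 0.032533711206677376
0.07 y mid 8.744679290026772e-05 xmax 0.021277704792816272 w 0.038838002984993666
0.085 y mid 0.0005699586613888783 xmax 0.021720495587258155 w 0.0360336025410688
0.095 y mid 8.058630474816302e-05 xmax 0.02319687876513159 w 0.04256284932772322
```

View pics/s8.png

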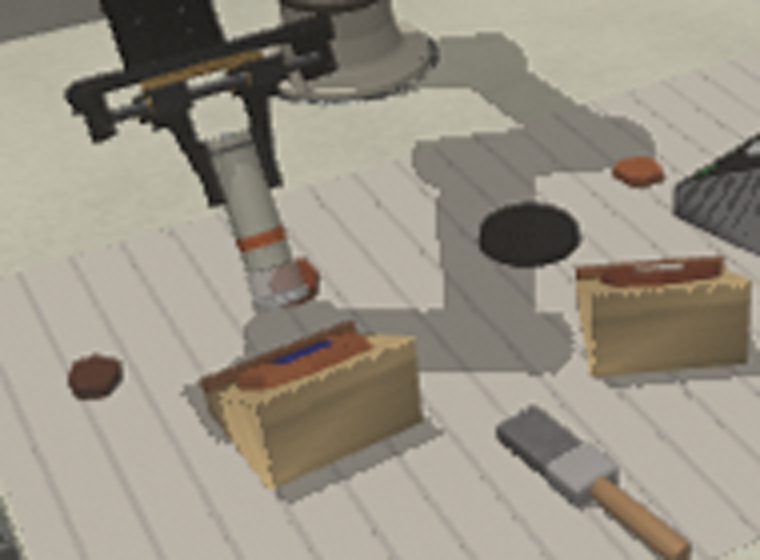

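Nose is square to the tape, about 2 mm too far out. I'll make a small correction and hold still for 1.9 s.

>>> drive_tool(
  rows=[
    [0, 0, 0.8, -2, 0.003, 0.002, 0],
    [0, 0, 0, 0, 0, 0, 0],
    [0, 0, 0, 0, 0, 0, 0],
    [0, 0, 0, 0, 0, 0, 0],
    [0, 0, 0, 0, 0, 0, 0],
  ],
)

```text
time_s: 14.9
tcp_pos: [0.4911, -0.2701, 0.1854]
ee_rot: [[-0.867, 0.003, 0.498], [0.02, 0.999, 0.029], [-0.498, 0.035, -0.866]]
wrist_force: [-0.0, -0.4, -2.3]
gripper_width: 0.405
gripper_force: 30.0
```

>>> drive_tool(
  rows=[
    [0, 0, 0, 0, 0, 0, 0],
    [0, 0, 0, 0, 0, 0, 0],
    [0, 0, 0, 0, 0, 0, 0],
    [0, 0, 0, 0, 0, 0, 0],
    [0, 0, 0, 0, 0, 0, 0],
  ],
)

```text
time_s: 15.32
tcp_pos: [0.4911, -0.2701, 0.1855]
ee_rot: [[-0.867, 0.003, 0.499], [0.02, 0.999, 0.029], [-0.498, 0.035, -0.866]]
wrist_force: [-0.1, -0.2, -2.4]
gripper_width: 0.41
gripper_force: 30.0
```

>>> drive_tool(
  rows=[
    [0, 0, 0, 0, 0, 0, 0],
    [0, 0, 0, 0, 0, 0, 0],
    [0, 0, 0, 0, 0, 0, 0],
    [0, 0, 0, 0, 0, 0, 0],
    [0, 0, 0, 0, 0, 0, 0],
  ],
)

```text
time_s: 15.73
tcp_pos: [0.4911, -0.2701, 0.1855]
ee_rot: [[-0.867, 0.003, 0.499], [0.019, 0.999, 0.029], [-0.498, 0.035, -0.866]]
wrist_force: [0.5, 0.7, -1.8]
gripper_width: 0.407
gripper_force: 30.0
```

>>> drive_tool(
  rows=[
    [0, 0, 0, 0, 0, 0, 0],
    [0, 0, 0, 0, 0, 0, 0],
    [0, 0, 0, 0, 0, 0, 0],
    [0, 0, 0, 0, 0, 0, 0],
    [0, 0, 0, 0, 0, 0, 0],
  ],
)

```text
time_s: 16.15
tcp_pos: [0.4911, -0.2701, 0.1855]
ee_rot: [[-0.867, 0.003, 0.499], [0.02, 0.999, 0.029], [-0.498, 0.035, -0.866]]
wrist_force: [-1.1, 0.2, -3.7]
gripper_width: 0.407
gripper_force: 30.0
```

>>> drive_tool(
  rows=[
    [0, 0, 0, 0, 0, 0, 0],
    [0, 0, 0, 0, 0, 0, 0],
    [0, 0, 0, 0, 0, 0, 0],
  ],
)

```text
time_s: 16.4
tcp_pos: [0.4911, -0.2701, 0.1855]
ee_rot: [[-0.867, 0.003, 0.499], [0.019, 0.999, 0.029], [-0.498, 0.035, -0.866]]
wrist_force: [-0.2, -0.1, -2.3]
gripper_width: 0.412
gripper_force: 30.0
```

```bash
python3 - <<'E'
from hold import *
s=sense();print(s["tcp_pos"],s["joint_velocities"],"focus",s["tcp_pos"]+np.array(s["ee_rot"])[:,2]*G)
up=tape+(G+.06)*nt;D=axisrot(np.array([0,0,1.]),180,0);delta(up,np.array(s["ee_rot"]));delta(np.array([.436,-.0005,.18]),D,up,np.array(s["ee_rot"]))
E
```

```text
[ 0.4911 -0.2701  0.1855] [-0.0024 -0.0582 -0.075   0.0859  0.0433 -0.05  ] focus [ 0.5626 -0.266   0.0611]
t 16.4 mm [-30.6853  -2.2103  53.2741] rot [0. 0. 0.] | 61.519158901205444 0.0 rows>= 1.475279589956965
t 16.4 mm [-24.389  271.7912 -58.7369] rot [-0.0332  0.5218  0.0115] | 279.1331192162965 0.5229604284228073 rows>= 6.693839789359628
```

>>> drive_tool(
  rows=[
    [0, -8, 0, 14, 0, 0, 0],
    [0, -8, 0, 14, 0, 0, 0],
    [0, -8, 0, 14, 0, 0, 0],
    [0, -7, -2, 12, 0, 0, 0],
    [0, -2, 27, -3, -0.003, 0.052, 0.001],
  ],
)

```text
time_s: 16.82
tcp_pos: [0.4585, -0.2497, 0.2404]
ee_rot: [[-0.888, 0.011, 0.459], [0.022, 1.0, 0.02], [-0.458, 0.028, -0.888]]
wrist_force: [1.7, 1.3, -1.2]
gripper_width: 0.404
gripper_force: 30.0
```

>>> drive_tool(
  rows=[
    [0, -3, 27, -4, -0.003, 0.052, 0.001],
    [0, -3, 27, -4, -0.003, 0.052, 0.001],
    [0, -3, 27, -4, -0.003, 0.052, 0.001],
    [0, -3, 27, -4, -0.003, 0.052, 0.001],
    [0, -2, 27, -4, -0.003, 0.052, 0.001],
  ],
)

```text
time_s: 17.23
tcp_pos: [0.4434, -0.1089, 0.2166]
ee_rot: [[-0.978, 0.004, 0.207], [0.007, 1.0, 0.014], [-0.207, 0.015, -0.978]]
wrist_force: [1.3, -0.3, -1.9]
gripper_width: 0.408
gripper_force: 30.0
```

>>> drive_tool(
  rows=[
    [0, -2, 27, -4, -0.003, 0.052, 0.001],
    [0, -2, 27, -4, -0.004, 0.052, 0.001],
    [0, -2, 27, -4, -0.004, 0.052, 0.002],
    [0, -3, 29, -4, -0.004, 0.052, 0.002],
    [0, 0, 0, 0, 0, 0, 0],
  ],
)

```text
time_s: 17.65
tcp_pos: [0.4367, 0.0038, 0.2003]
ee_rot: [[-1.0, -0.004, 0.002], [-0.004, 1.0, 0.001], [-0.002, 0.001, -1.0]]
wrist_force: [-0.2, -0.8, -2.7]
gripper_width: 0.408
gripper_force: 30.0
```

>>> drive_tool(
  rows=[
    [0, 0, 0, 0, 0, 0, 0],
    [0, 0, 0, 0, 0, 0, 0],
    [0, 0, 0, 0, 0, 0, 0],
  ],
)

```text
time_s: 17.9
tcp_pos: [0.4349, -0.0007, 0.2006]
ee_rot: [[-1.0, 0.001, 0.002], [0.001, 1.0, -0.0], [-0.002, -0.0, -1.0]]
wrist_force: [-0.2, -0.3, -2.4]
gripper_width: 0.406
gripper_force: 30.0
```

```bash
python3 - <<'E'
from hold import *
import look2
s,p,X=look2.run();D=axisrot(np.array([0,0,1.]),180,0)
delta(np.array([.437,-.0005,.1165]),D)
Y=X[masks_of("scope",p)[0]["region"][np.nonzero(p["z_map"]>0)]];print("lowest",np.percentile(Y[:,2],[.5,1,2,5]))
E
```

```text
17.9 [ 0.4349 -0.0007  0.2006] [  21.5002    5.4206  -28.4475    0.0646  -56.0018 -111.594 ]
dock 0.64 [258.0, 161.0] 3215
   ((0.43570393323898315, 0.001014397363178432), 0.045971550047397614) [[ 0.3934 -0.0411  0.0097]
 [ 0.4598  0.0421  0.0133]]
blue_tape 0.59 [82.9, 280.6] 512
easel_blue 0.61 [87.7, 240.7] 1505
sherd plane (array([ 0.5635, -0.232 ,  0.0627]), array([-0.5028,  0.0133,  0.8643]), np.float64(0.9310344827586207))
t 18.15 mm [  2.039    0.2507 -84.162 ] rot [0.0001 0.0024 0.0013] | 84.187116041475 0.0027020352643086104 rows>= 2.0188756844478415Traceback (most recent call last):
  File "<stdin>", line 5, in <module>
IndexError: list index out of range
```

>>> drive_tool(
  rows=[
    [0, 1, 0, -20, 0, 0, 0],
    [0, 1, 0, -20, 0, 0, 0],
    [0, 0, 0, -15, 0, 0, 0],
    [0, 0, 0, -10, 0, 0, 0],
    [0, 0, 0, -5, 0, 0, 0],
  ],
)

```text
time_s: 18.62
tcp_pos: [0.4363, -0.0006, 0.1292]
ee_rot: [[-1.0, 0.001, -0.001], [0.001, 1.0, -0.001], [0.001, -0.001, -1.0]]
wrist_force: [0.5, -0.0, -1.7]
gripper_width: 0.41
gripper_force: 30.0
```

>>> drive_tool(
  rows=[
    [0, 0, 0, -2, 0, 0.002, 0],
    [0, 0, 0, -1, 0, 0, 0],
    [0, 0, 0, -1, 0, 0, 0],
    [0, 0, 0, -1, 0, 0, 0],
    [0, 0, 0, 0, 0, 0, 0],
  ],
)

```text
time_s: 19.03
tcp_pos: [0.4373, -0.0, 0.1259]
ee_rot: [[-1.0, 0.0, 0.001], [0.0, 1.0, 0.0], [-0.001, 0.0, -1.0]]
wrist_force: [0.3, 0.0, -2.6]
gripper_width: 0.405
gripper_force: 30.0
```

>>> drive_tool(
  rows=[
    [0, 0, 0, -1, 0, 0, 0],
    [0, 0, 0, -1, 0, 0, 0],
    [0, 0, 0, -1, 0, 0, 0],
    [0, 0, 0, -1, 0, 0, 0],
    [0, 0, 0, 0, 0, 0, 0],
  ],
)

```text
time_s: 19.45
tcp_pos: [0.4369, -0.0001, 0.1213]
ee_rot: [[-1.0, 0.0, -0.001], [0.0, 1.0, -0.0], [0.001, -0.0, -1.0]]
wrist_force: [-0.9, 0.6, -1.8]
gripper_width: 0.405
gripper_force: 30.0
```

>>> drive_tool(
  rows=[
    [0, 0, 0, -1, 0, 0, 0],
    [0, 0, 0, -1, 0, 0, 0],
    [0, 0, 0, -1, 0, 0, 0],
    [0, 0, 0, -1, 0, 0, 0],
    [0, 0, 0, 0, 0, 0, 0],
  ],
)

```text
time_s: 19.87
tcp_pos: [0.4369, -0.0002, 0.1173]
ee_rot: [[-1.0, 0.0, -0.001], [0.0, 1.0, -0.0], [0.001, -0.0, -1.0]]
wrist_force: [0.3, 0.2, -2.3]
gripper_width: 0.405
gripper_force: 30.0
```

>>> drive_tool(
  rows=[
    [0, 0, 0, -0.7, 0, 0, 0],
    [0, 0, 0, -0.5, 0, 0, 0],
    [0, 0, 0, 0, 0, 0, 0],
  ],
)

```text
time_s: 20.12
tcp_pos: [0.4371, -0.0001, 0.1162]
ee_rot: [[-1.0, 0.0, -0.0], [0.0, 1.0, -0.0], [0.0, -0.0, -1.0]]
wrist_force: [-0.1, -0.3, -1.7]
gripper_width: 0.409
gripper_force: 30.0
```

>>> drive_tool(
  rows=[
    [0, 0, 0, -0.5, 0, 0, 0],
    [0, 0, 0, -0.3, 0, 0, 0],
    [0, 0, 0, 0, 0, 0, 0],
    [0, 0, 0, 0, 0, 0, 0],
  ],
)

```text
time_s: 20.45
tcp_pos: [0.4372, -0.0001, 0.1156]
ee_rot: [[-1.0, -0.0, 0.0], [-0.0, 1.0, -0.0], [-0.0, -0.0, -1.0]]
wrist_force: [-0.7, 0.1, -0.8]
gripper_width: 0.409
gripper_force: 30.0
```

>>> drive_tool(
  rows=[
    [0, 0, 0, -0.3, 0, 0, 0],
    [0, 0, 0, -0.3, 0, 0, 0],
    [0, 0, 0, 0, 0, 0, 0],
    [0, 0, 0, 0, 0, 0, 0],
  ],
)

```text
time_s: 20.78
tcp_pos: [0.4373, -0.0001, 0.1156]
ee_rot: [[-1.0, -0.0, 0.0], [-0.0, 1.0, -0.0], [-0.0, -0.0, -1.0]]
wrist_force: [-2.2, -0.8, 5.1]
gripper_width: 0.408
gripper_force: 30.0
```

Contact (+5 N, height stops falling). Release slowly and rise.

>>> drive_tool(
  rows=[
    [45, 0, 0, 0, 0, 0, 0],
    [55, 0, 0, 0, 0, 0, 0],
    [70, 0, 0, 0, 0, 0, 0],
    [85, 0, 0, 0, 0, 0, 0],
    [100, 0, 0, 0, 0, 0, 0],
  ],
)

```text
time_s: 21.2
tcp_pos: [0.4372, -0.0001, 0.1148]
ee_rot: [[-1.0, -0.0, -0.0], [-0.0, 1.0, -0.0], [0.0, -0.0, -1.0]]
wrist_force: [-0.4, -0.9, 0.1]
gripper_width: 0.667
gripper_force: 0.0
```

>>> drive_tool(
  rows=[
    [100, 0, 0, 0, 0, 0, 0],
    [100, 0, 0, 0, 0, 0, 0],
    [100, 0, 0, 0, 0, 0, 0],
    [100, 0, 0, 0, 0, 0, 0],
  ],
)

```text
time_s: 21.53
tcp_pos: [0.4371, -0.0001, 0.1149]
ee_rot: [[-1.0, 0.0, -0.0], [0.0, 1.0, -0.0], [0.0, -0.0, -1.0]]
wrist_force: [-0.3, 0.2, -0.3]
gripper_width: 0.955
gripper_force: 0.0
```

>>> drive_tool(
  rows=[
    [100, 0, 0, 10, 0, 0, 0],
    [100, 0, 0, 25, 0, 0, 0],
    [100, 0, 0, 30, 0, 0, 0],
    [100, 0, 0, 30, 0, 0, 0],
    [100, 0, 0, 30, 0, 0, 0],
  ],
)

```text
time_s: 21.95
tcp_pos: [0.4367, -0.0002, 0.2412]
ee_rot: [[-1.0, -0.0, -0.0], [-0.0, 1.0, -0.0], [0.0, -0.0, -1.0]]
wrist_force: [0.5, -0.6, 0.3]
gripper_width: 0.996
gripper_force: 0.0
```

>>> drive_tool(
  rows=[
    [100, 0, -30, 10, 0, 0, 0],
    [100, 0, -30, 10, 0, 0, 0],
    [100, 0, -20, 0, 0, 0, 0],
    [100, 0, 0, 0, 0, 0, 0],
    [100, 0, 0, 0, 0, 0, 0],
  ],
)

```text
time_s: 22.37
tcp_pos: [0.4368, -0.0808, 0.2598]
ee_rot: [[-1.0, 0.002, -0.0], [0.002, 1.0, 0.0], [0.0, 0.0, -1.0]]
wrist_force: [-0.4, 0.2, 1.1]
gripper_width: 0.996
gripper_force: 0.0
```

```bash
python3 - <<'E'
from hold import *
import look2
look2.run("pics/w9.png")
p=capture("scene");cv2.imwrite("pics/s9.png",cv2.resize(p["frame"][100:290,90:370,::-1],None,fx=2.8,fy=2.8,interpolation=cv2.INTER_CUBIC))
print(sense()["time_s"])
E
```

```text
22.3667 [ 0.4368 -0.0808  0.2598] [  10.6055    3.2287  -21.6293   -0.0055  -65.1541 -100.7345]
scope 0.81 [330.8, 176.9] 2165
  z 0.138 [ 0.4336 -0.0016  0.1439] ((0.43470799922943115, -0.0005277887103147805), 0.017986591905355453)
  z 0.1 [ 0.4235 -0.0133  0.1109] ((0.43165478110313416, -0.004412251524627209), 0.01728743501007557)
  z 0.06 [ 0.4235 -0.0137  0.0691] ((0.43348801136016846, -0.0015557259321212769), 0.018488893285393715)
  z 0.04 [ 0.4233 -0.0132  0.0447] ((0.4347248375415802, -0.000750437960959971), 0.019781148061156273)
dock 0.92 [308.0, 149.6] 2022
   ((0.43580368161201477, 0.00022467673989012837), 0.04563682898879051) [[ 0.3935 -0.0417  0.0092]
 [ 0.4765  0.0398  0.0136]]
blue_tape 0.81 [137.1, 237.6] 564
easel_blue 0.91 [145.6, 226.4] 2407
sherd plane (array([ 0.537 , -0.2567,  0.0466]), array([-0.4879, -0.0413,  0.8719]), np.float64(0.9863013698630136))
22.6667
```

View pics/s9.png

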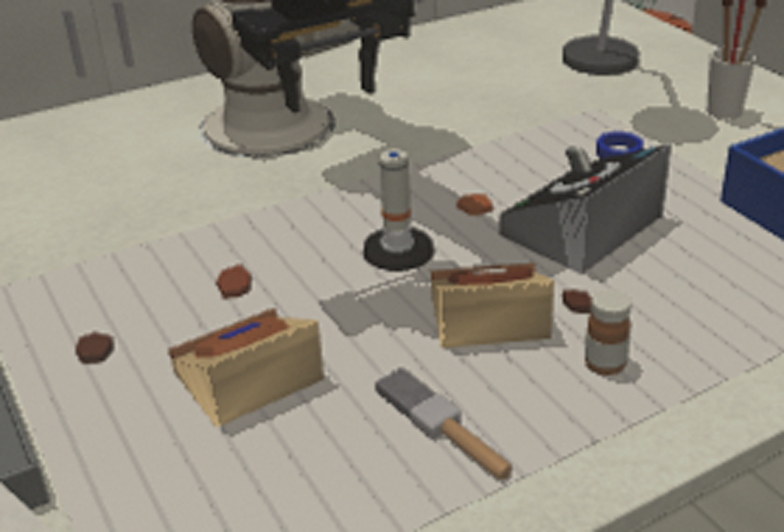

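The scope stands upright at the middle of the pad at (397,210), within 1 mm of its centre. Everything else is where it was, and the gripper is clear.

```bash
python3 -c "
from station import finish_job
print(finish_job())"
```

```text
the job is handed in; nothing more can be done
None
```

The job is done and handed in at about 23 s: the dial reads within about 0.1° of the red mark, the scope was held still for about 1.9 s square to the blue tape with its nose about 40 mm off, and it now stands upright within about 1 mm of the pad's centre, with nothing else seen to have moved.

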